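# Ready the bench shaker: clip the carrier down, load the jars, switch on

### The arm

A 6-joint arm with a two-finger parallel gripper is mounted at the origin on a cart in front of the work surface, level with it; the furniture and walls round the work are solid. World frame = base frame: x ahead of the robot, y to its left, z up, the work surface at z = 0. Lengths are in m, angles in rad, forces in N, time in s.
With the tool pointing down it reaches from about 0.225 to 0.725 m from the base axis. Payload 3.1 kg.
Tool frame: the origin (TCP) lies at the very end of the fingers, on their centre line; the grasp point (between the pads) lies 19 mm behind it; z points along the fingers, y is the direction in which the jaws open and shut (so a half turn about z gives the same grasp; the last joint's range is limited). The gripper opens to 85 mm and grips with 20 to 120 N. Pads are 22 mm wide; open, the fingers measure 114 mm over their backs; the gripper's body (76 mm by 85 mm) begins 54 mm behind the grasp point. The pads swing forward as they close: fully open they stand 13 mm farther back than shut.
Start: joints at [-1.258, 0.048, 0.099, 1.622, 0, 1.443], TCP at [0.224, -0.475, 0.231] pointing down, gripper open.
Joint ranges: [-2.91, 2.91], [-0.99, 1.94], [-1.21, 1.42], [-2.12, 2.29], [-1.49, 1.47], [-3.14, 3.14]. Speed limits (rad/s): [2.79, 2.79, 3.14, 3.14, 3.14, 3.14].

### API

Orientations are given as [roll, pitch, yaw] about the fixed x, y, z axes, in that order (R = Rz(yaw) Ry(pitch) Rx(roll)).
In Python, from plant import telemetry, cams, arm gives the robot as it stands.
- The arm moves only by the shell command python3 -m handwheel 'ROWS'. ROWS is JSON, a list of rows, each a list of 5 numbers: the opening, from 0 (shut) to 1 (fully open), then the shift along the tool's x, y, z in cm, then the turn about the tool's z in rad. A call has 1 to 8 rows; each row shifts and turns the commanded pose from where the row before left it, along the tool's axes as they then stand; what a row does not reach is not made up. A row lasts 1/8 s, in which the tool goes at most 62.5 mm and 10.7 degrees, less where a joint would pass 70% of its speed; a pose out of reach is approached as far as the arm can. A call with a gripper value outside its range is refused whole. The fingers move at their own pace and stop on an object; the grip force is fixed at half the most. Time passes only in rows, so rows that do not move let the fingers close. It gives the time, the measured TCP pose, the force and the opening at its end, in the units of the state.
- telemetry.read_state(): the state, without advancing time (a new reading comes with each control period).
- cams.capture(name): name is "scene" or "top"; returns the picture (384x512x3 uint8, red, green, blue); there is no depth.
- cams.calibration(name): a dict with "mtx" (3x3 intrinsics, pixels), "eye" and "rotation" of the camera in the world. Camera axes: x right, y down, z forward; pixel columns grow to the right and rows downward; lengths in m; the calibration is good to about 2 mm. A picture is of the moment at which its call begins. calibration takes no time and is no camera call.
- arm.job_done(): hands the job in, once; it reports no verdict.
The state is a dict: "t": time; "joint_pos": joint angles; "dq": joint speeds; "joint_efforts": joint torques, N m; "tool_pos": TCP position; "eef_rot": TCP orientation; "wrist_force": force on the tool from outside, world axes, zero at the start; "moment": the same for the moment, N m; "grip_width": opening from 0.0 (shut) to 1.0 (fully open).
Only numpy, scipy, OpenCV 4.12 (cv2) and the standard library are available. Lean on these libraries where they do the work, as an engineer would, in place of code of your own. Each camera call takes 0.05 s, during which the arm holds its last target.

### The job

Get the bench shaker ready and start it. Push one open yellow clip sideways into the groove of each of the two posts beside the blue carrier until it snaps fully home, and stand every sample jar that is on the bench upright in the carrier, one jar per cell. When all that is done, push the red toggle switch on the shaker all the way over to on, and leave the other things on the bench alone.

Things in the scene. Friction and masses are not known exactly. Their poses are not given: they have to be found in the camera images.
- shaker: bench shaker, fixed: white housing, aluminium deck 156 (x) by 340 (y) mm, top 45 mm above the bench. Origin at bench level under the deck's middle; x to its back, y left, z up. Mid-deck a blue carrier, 140 by 122 mm, 2 x 2 cells, walls 36 mm above the deck; steel posts at y = +-135 mm. Grey pod at right (x -12 to 78, y -162 to -232 mm) with the switch block (70 by 50 mm, top 70 mm above bench)
- cell1 (a point): centre of the floor of the front right cell of the carrier, 47 mm above the bench; cell 52 by 52 mm inside, walls 34 mm above this floor, 28 mm thick between front and back cells, 6 mm between left and right (cell pitch 80 mm in x, 58 mm in y); axes as the shaker's
- cell2 (a point): centre of the floor of the front left cell of the carrier, 47 mm above the bench; cell 52 by 52 mm inside, walls 34 mm above this floor, 28 mm thick between front and back cells, 6 mm between left and right (cell pitch 80 mm in x, 58 mm in y); axes as the shaker's
- cell3 (a point): centre of the floor of the back right cell of the carrier, 47 mm above the bench; cell 52 by 52 mm inside, walls 34 mm above this floor, 28 mm thick between front and back cells, 6 mm between left and right (cell pitch 80 mm in x, 58 mm in y); axes as the shaker's
- cell4 (a point): centre of the floor of the back left cell of the carrier, 47 mm above the bench; cell 52 by 52 mm inside, walls 34 mm above this floor, 28 mm thick between front and back cells, 6 mm between left and right (cell pitch 80 mm in x, 58 mm in y); axes as the shaker's
- post_left (a point): on the axis of the left post, mid-height of its groove, 50 mm above the bench. Groove: neck 16 mm in diameter, 10 mm high, between the deck and the post's head (25 mm in diameter, 11 mm high, top 66 mm above the bench). The deck is flat and free for 78 mm in front of the post (-x), so a clip held level just above it, or lying on it, can be pushed on along +x. Axes as the shaker's
- post_right (a point): on the axis of the right post, mid-height of its groove, 50 mm above the bench. Groove: neck 16 mm in diameter, 10 mm high, between the deck and the post's head (25 mm in diameter, 11 mm high, top 66 mm above the bench). The deck is flat and free for 78 mm in front of the post (-x), so a clip held level just above it, or lying on it, can be pushed on along +x. Axes as the shaker's
- clip1_eye (a point): centre of the eye of an open yellow spring clip (loose, flat, 77 x 34 mm, 6 mm plate), 3 mm above its underside; on the post's axis (+-2 mm) when home. x out through the open mouth (the way it is pushed), z up. Two steel prongs, inner faces 19 mm apart, swing out on springs; round noses 11 mm apart, 9 mm ahead of the eye; foremost point at 14 mm. Either clip fits either post
- clip2_eye (a point): centre of the eye of an open yellow spring clip (loose, flat, 77 x 34 mm, 6 mm plate), 3 mm above its underside; on the post's axis (+-2 mm) when home. x out through the open mouth (the way it is pushed), z up. Two steel prongs, inner faces 19 mm apart, swing out on springs; round noses 11 mm apart, 9 mm ahead of the eye; foremost point at 14 mm. Either clip fits either post
- clip1_tab (a point): where to hold clip 1: on its upright yellow tab, 46 mm behind the eye (-x), 30 mm above the clip's underside; tab 28 mm long (x), 12 mm thick (y), top 44 mm above the underside; plate round its foot 30 mm wide, 6 mm thick. Axes as the eye's. Pushing on takes 5 to 10 N while the noses pass the neck (eye 17 to 9 mm short), then it snaps on to a hard stop. 114 g
- clip2_tab (a point): where to hold clip 2: on its upright yellow tab, 46 mm behind the eye (-x), 30 mm above the clip's underside; tab 28 mm long (x), 12 mm thick (y), top 44 mm above the underside; plate round its foot 30 mm wide, 6 mm thick. Axes as the eye's. Pushing on takes 5 to 10 N while the noses pass the neck (eye 17 to 9 mm short), then it snaps on to a hard stop. 114 g
- jar1_mid (a point): upright closed screw-top sample jar with a blue cap and clear body, loose, about 44 mm across and 69 mm tall, 95 to 215 g, heavy at the bottom, round; this point is on its axis half-way up (34.5 mm above its underside), z up. Sometimes one of the four jars is absent (None from the start).
- jar2_mid (a point): upright closed screw-top sample jar with a white cap and orange body, loose, about 41 mm across and 63 mm tall, 95 to 215 g, heavy at the bottom, round; this point is on its axis half-way up (31.5 mm above its underside), z up. Sometimes one of the four jars is absent (None from the start).
- jar3_mid (a point): upright closed screw-top sample jar with a blue cap and clear body, loose, about 44 mm across and 69 mm tall, 95 to 215 g, heavy at the bottom, round; this point is on its axis half-way up (34.5 mm above its underside), z up. Sometimes one of the four jars is absent (None from the start).
- jar4_mid (a point): upright closed screw-top sample jar with a white cap and orange body, loose, about 41 mm across and 63 mm tall, 95 to 215 g, heavy at the bottom, round; this point is on its axis half-way up (31.5 mm above its underside), z up. Sometimes one of the four jars is absent (None from the start).
- switch (a joint): the toggle switch in rad: near 0 is off (leaning to the front, -x of the shaker), 1.0 is on (leaning to the back, +x); it turns about the shaker's y axis, pivot 67 mm above the bench at the shaker's x = 35, y = -200 mm, stays where it is left and takes about 1 N at its ball
- switch_tip (a point): centre of the red ball (26 mm diameter) at the end of the 55 mm toggle lever, about 115 mm above the bench; it moves with the lever, from 26 mm in front of the pivot when off to 26 mm behind it when on
- tape: roll of beige tape lying flat, 92 mm across, 25 mm high, loose, bystander; origin under its middle
- ring: black piece of pipe, 45 by 33 by 45 mm, loose, bystander; origin under its middle
Mind the look-alikes: they are no part of the job. What is shaped like the part that bears jar3_mid but pink or turquoise is not meant. Leave any black look-alike of the part that bears clip1_eye alone.

How it is judged:
On the way, in this order (a step that is already met when the one before it is completed fails the run):
1. a clip is seated on each post and every jar present stands in a cell, with the switch not yet on (((horizontal distance between clip1_eye and post_left below 0.004 m and z of clip1_eye in the frame of post_left between -0.006 and 0.007 m and angle between clip1_eye's own z axis and vertical below 0.2 rad) or (horizontal distance between clip1_eye and post_right below 0.004 m and z of clip1_eye in the frame of post_right between -0.006 and 0.007 m and angle between clip1_eye's own z axis and vertical below 0.2 rad)) and ((horizontal distance between clip2_eye and post_left below 0.004 m and z of clip2_eye in the frame of post_left between -0.006 and 0.007 m and angle between clip2_eye's own z axis and vertical below 0.2 rad) or (horizontal distance between clip2_eye and post_right below 0.004 m and z of clip2_eye in the frame of post_right between -0.006 and 0.007 m and angle between clip2_eye's own z axis and vertical below 0.2 rad)) and x of jar1_mid in the frame of cell1 between -0.02 and 0.1 m and y of jar1_mid in the frame of cell1 between -0.02 and 0.078 m and z of jar1_mid in the frame of cell1 between 0.0285 and 0.0405 m and angle between each of jar1_mid, jar2_mid, jar3_mid, jar4_mid's own z axis and vertical below 0.15 rad and x of jar2_mid in the frame of cell1 between -0.02 and 0.1 m and y of jar2_mid in the frame of cell1 between -0.02 and 0.078 m and z of jar2_mid in the frame of cell1 between 0.0255 and 0.0375 m and x of jar3_mid in the frame of cell1 between -0.02 and 0.1 m and y of jar3_mid in the frame of cell1 between -0.02 and 0.078 m and z of jar3_mid in the frame of cell1 between 0.0285 and 0.0405 m and x of jar4_mid in the frame of cell1 between -0.02 and 0.1 m and y of jar4_mid in the frame of cell1 between -0.02 and 0.078 m and z of jar4_mid in the frame of cell1 between 0.0255 and 0.0375 m), for 0.2 s.
2. the switch is pushed over to on (value of joint switch above 0.85 rad), for 0.2 s.
At the end, for the whole second after the job is handed in: Each clip's eye is within 4 mm of a post's axis, level (within 0.2 rad) and in the groove; every jar present stands upright (within 0.15 rad) on the floor of a carrier cell of its own; the switch is past 0.85 rad (all of step 1 and value of joint switch above 0.85 rad); the robot touches nothing.
It fails at once if a bystander (tape roll or pipe piece) is moved by more than 40 mm (distance of any of tape, ring from where it was at the start of the episode above 0.04 m).
Of jar1, jar2, jar3, jar4 only 3 to 4 are there at a start; the rules pass over those that are not, and their reading is None.
At some moment in a run one of jar1, jar2, jar3, jar4, clip1, clip2 may be knocked a few centimetres aside while the robot is not near it.
It also fails if it takes over 210 s, if anything falls off the work surface, if the arm or the gripper's body presses on something with over 40 N, if the wrist force passes 120 N, or if a joint passes its speed limit or range.

## Working session

There is one attempt and no reset: what is moved stays moved. The work goes in short steps, Python scripts to look and compute and a shell command to move; the robot and the scene stay as the last step left them, time stands still between calls to the robot, and variables do not carry over. Pictures are saved under pics/ and viewed, and the job is handed in when it is done.

```bash
ls; mkdir -p pics; python3 - <<'E'
from plant import telemetry, cams, arm
import cv2
print(telemetry.read_state())
for n in ("scene","top"):
    im=cams.capture(n); cv2.imwrite(f"pics/{n}0.png",cv2.cvtColor(im,cv2.COLOR_RGB2BGR)); print(n,cams.calibration(n))
E
```

```text
pics
{'t': 0.0, 'joint_pos': array([-1.25780908e+00,  4.87250973e-02,  9.75594649e-02,  1.62199389e+00,
        1.32999288e-05,  1.44299594e+00]), 'dq': array([-1.13869578e-03,  4.72472590e-04,  8.90833999e-05,  1.57654590e-03,
        6.94725902e-04,  1.78669023e-04]), 'joint_efforts': array([ 2.26522025e-04, -3.38782918e+01,  3.20014966e+01,  2.03561748e-02,
       -2.02228694e-04, -2.38667774e-06]), 'tool_pos': array([ 0.22379169, -0.4742262 ,  0.23011127]), 'eef_rot': array([-3.13925043e+00, -3.14386835e-04,  4.40787241e-01]), 'wrist_force': array([ 1.02816503, -0.18835149,  0.20159362]), 'moment': array([-0.02732816,  0.02937584, -0.04148792]), 'grip_width': 0.9963955170645777}
scene {'mtx': array([[369.42024431,   0.        , 250.01571531],
       [  0.        , 369.42024431, 201.55667364],
       [  0.        ,   0.        ,   1.        ]]), 'eye': array([-0.21759656,  0.54645025,  0.58823138]), 'rotation': array([-2.0370525 ,  0.01653827, -2.22782066])}
top {'mtx': array([[405.82508055,   0.        , 260.57721822],
       [  0.        , 405.82508055, 195.8273254 ],
       [  0.        ,   0.        ,   1.        ]]), 'eye': array([ 0.33724596, -0.0607335 ,  1.1280912 ]), 'rotation': array([-2.95859422,  0.0104    , -1.5950074 ])}
```

View pics/scene0.png

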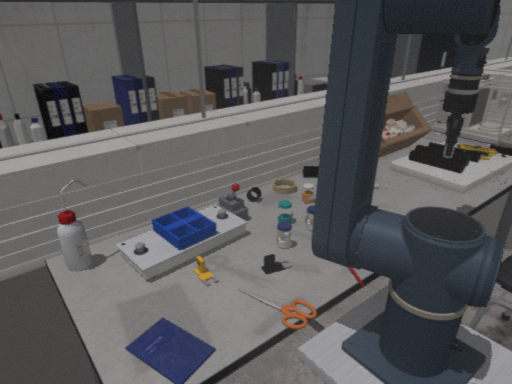

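View pics/top0.png

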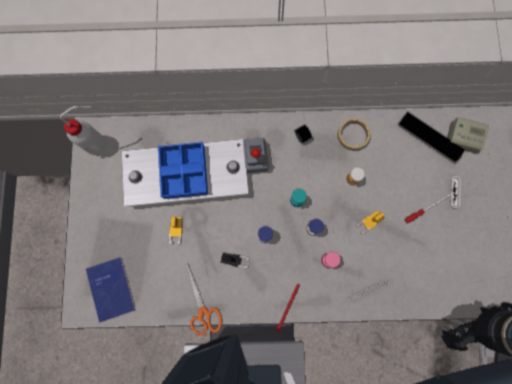

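The scene view and the top view agree. In the top view I see yellow clips at (176,229) and (373,219), blue caps at (266,234) and (317,227), and a white cap on an orange jar at (356,176). The decoys are turquoise (299,197), pink (331,260) and a black clip (232,260). The shaker covers columns 122-248, rows 140-205, and the ball is at (256,152). Next I'll measure these points and look at zooms.

```bash
cat > h.py <<'E'
from plant import telemetry, cams, arm
import cv2, numpy as np
from scipy.spatial.transform import Rotation as Ro
def cal(n):
    c=cams.calibration(n); return np.array(c["mtx"]),np.array(c["eye"]),Ro.from_euler("xyz",c["rotation"]).as_matrix()
def ray(n,px):
    K,e,R=cal(n); d=R@np.linalg.solve(K,[px[0],px[1],1]); return e,d
def onz(n,px,z):
    e,d=ray(n,px); return e+d*(z-e[2])/d[2]
def proj(n,p):
    K,e,R=cal(n); q=K@(R.T@(np.array(p)-e)); return q[:2]/q[2]
def two(pa,pb,na="top",nb="scene"):
    e1,d1=ray(na,pa);e2,d2=ray(nb,pb);d1=d1/np.linalg.norm(d1);d2=d2/np.linalg.norm(d2)
    s=np.linalg.lstsq(np.c_[d1,-d2],e2-e1,rcond=None)[0]; a=e1+d1*s[0];b=e2+d2*s[1]
    return (a+b)/2,np.linalg.norm(a-b)
def cap(n,name):
    im=cams.capture(n); cv2.imwrite(f"pics/{name}.png",cv2.cvtColor(im,cv2.COLOR_RGB2BGR)); return im
def crop(im,x0,y0,x1,y1,k,name):
    c=cv2.resize(im[y0:y1,x0:x1],None,fx=k,fy=k,interpolation=cv2.INTER_CUBIC); cv2.imwrite(f"pics/{name}.png",cv2.cvtColor(c,cv2.COLOR_RGB2BGR))
def blobs(im,h0,h1,s0=120,v0=40,amin=15):
    h=cv2.cvtColor(im,cv2.COLOR_RGB2HSV); m=cv2.inRange(h,(h0,s0,v0),(h1,255,255))
    n,l,st,c=cv2.connectedComponentsWithStats(m)
    return [(st[i].tolist(),c[i].round(1).tolist()) for i in range(1,n) if st[i,4]>=amin],m
E
python3 - <<'E'
from h import *
im=cv2.cvtColor(cv2.imread("pics/top0.png"),cv2.COLOR_BGR2RGB)
sc=cv2.cvtColor(cv2.imread("pics/scene0.png"),cv2.COLOR_BGR2RGB)
for n,h in(("blue",(105,130)),("yellow",(18,30)),("orange",(5,17)),("red",(172,179)),("red0",(0,4))):
    print(n,"top",blobs(im,*h)[0]); print("  scene",blobs(sc,*h)[0])
print(ray("top",(256,192)),ray("scene",(256,192)))
crop(im,110,130,270,215,5,"c1"); crop(im,250,120,400,220,5,"c2"); crop(im,150,205,390,280,3,"c3")
crop(sc,110,170,350,300,3,"c4")
E
```

```text
blue top [([158, 142, 49, 56, 2372], [182.2, 169.9]), ([310, 220, 13, 13, 119], [315.9, 225.8]), ([260, 228, 12, 12, 116], [265.3, 233.3]), ([88, 260, 45, 61, 1579], [109.9, 290.2])]
  scene [([114, 77, 20, 47, 347], [123.0, 95.9]), ([53, 85, 7, 10, 16], [55.8, 89.2]), ([152, 207, 64, 43, 1707], [183.8, 227.1]), ([127, 322, 78, 62, 2065], [166.7, 353.0])]
yellow top [([363, 211, 21, 18, 220], [372.8, 219.3]), ([169, 217, 13, 20, 219], [175.6, 226.5])]
  scene [([460, 145, 37, 11, 132], [479.2, 149.6]), ([480, 156, 9, 3, 18], [484.1, 157.4]), ([194, 256, 19, 24, 228], [202.0, 269.5])]
orange top [([347, 175, 10, 8, 35], [350.0, 179.3]), ([190, 307, 32, 28, 386], [206.0, 320.3])]
  scene [([303, 191, 9, 12, 69], [306.3, 196.0]), ([281, 300, 36, 29, 503], [297.0, 314.1])]
red top [([64, 120, 18, 15, 190], [72.6, 127.2]), ([405, 210, 18, 13, 84], [413.3, 216.0]), ([276, 285, 23, 48, 113], [285.3, 312.5])]
  scene [([58, 211, 17, 13, 155], [66.2, 217.2]), ([349, 267, 16, 20, 50], [357.4, 277.5])]
red0 top [([251, 149, 9, 8, 58], [255.2, 152.6])]
  scene [([232, 184, 7, 7, 37], [234.9, 186.7])]
(array([ 0.33724596, -0.0607335 ,  1.1280912 ]), array([ 0.19171636,  0.01685023, -0.98141585])) (array([-0.21759656,  0.54645025,  0.58823138]), array([ 0.71091621, -0.55991275, -0.4266468 ]))
```

View pics/c1.png

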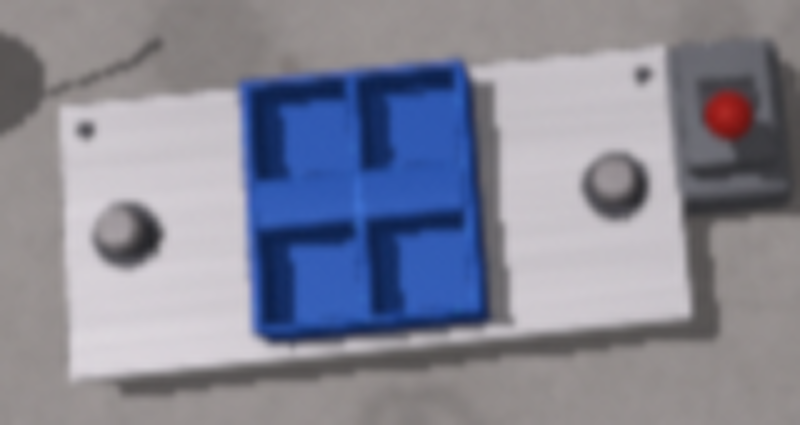

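View pics/c2.png

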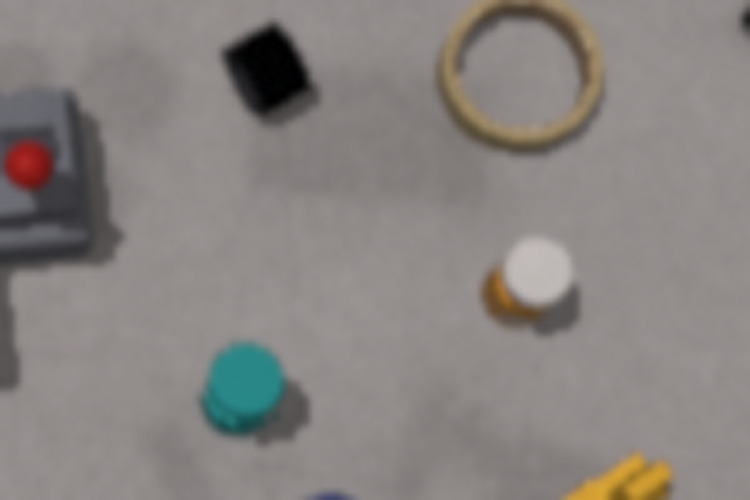

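View pics/c3.png

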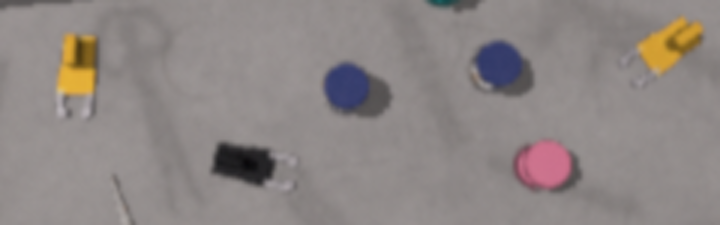

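View pics/c4.png

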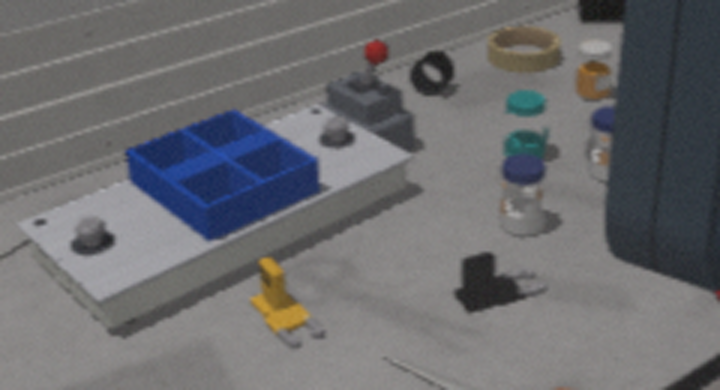

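```bash
python3 - <<'E'
from h import *
def T(c,k,o): return (np.array(c)+.5)/k-.5+np.array(o)
o1=(110,130)
def fit(loc,px,z):
    W=np.array([onz("top",T(p,5,o1),z)[:2] for p in px]);L=np.array(loc,float)
    a=W-W.mean(0);b=L-L.mean(0)
    th=np.arctan2((b[:,0]*a[:,1]-b[:,1]*a[:,0]).sum(),(a*b).sum())
    R=np.array([[np.cos(th),-np.sin(th)],[np.sin(th),np.cos(th)]]);t=W.mean(0)-R@L.mean(0)
    print(th,t,"res mm",((W-(L@R.T+t))*1000).round(1).tolist())
# deck corners: back-left, back-right, front-right, front-left
fit([[.078,.170],[.078,-.170],[-.078,-.170],[-.078,.170]],[(60,105),(665,45),(692,318),(72,380)],.045)
fit([[.070,.061],[.070,-.061],[-.070,-.061],[-.070,.061]],[(241,82),(463,62),(487,320),(257,338)],.081)
fit([[0,.135],[0,-.135]],[(121,228),(613,180)],.066)
for nme,p,z in(("blueA",(265.3,233.3),.069),("blueB",(315.9,225.8),.069),("white",T((538,271),5,(250,120)),.063),("turq",T((246,380),5,(250,120)),.069),("pink",T((549,163),3,(150,205)),.069)):
    print(nme,onz("top",p,z).round(4),np.hypot(*onz("top",p,z)[:2]))
print("ball",two((255.2,152.6),(234.9,186.7)))
# clips
o3=(150,205)
for nme,tips,tabt in(("clipL",[(59,112),(88,113)],None),("clipR",[(626,63),(638,84)],None)):
    print(nme,[onz("top",T(p,3,o3),.003).round(4).tolist() for p in tips])
im=cams.capture("top"); crop(im,160,205,200,245,15,"d1"); crop(im,350,200,390,240,15,"d2")
E
```

```text
0.07608626176917375 [0.61102988 0.15430398] res mm [[0.1, -0.7], [-0.3, 1.1], [-0.1, 0.8], [0.3, -1.3]]
0.07500394065505211 [0.60824809 0.15286147] res mm [[1.4, -0.1], [0.2, 1.9], [-2.1, -0.6], [0.5, -1.2]]
0.07339319982017742 [0.60926536 0.15301756] res mm [[0.1, -1.8], [-0.1, 1.8]]
blueA [ 0.4337 -0.0644  0.069 ] 0.4384928062943853
blueB [ 0.45   -0.1971  0.069 ] 0.4913041722229094
white [ 0.588  -0.3157  0.063 ] 0.6673994754685582
turq [ 0.5314 -0.1558  0.069 ] 0.5538053178983021
pink [ 0.3632 -0.2361  0.069 ] 0.4331889120852464
ball (array([ 0.63785953, -0.04403723,  0.11807219]), np.float64(0.0010974046805009364))
clipL [[0.4224, 0.2016, 0.003], [0.4208, 0.1747, 0.003]]
clipR [[0.4544, -0.3232, 0.003], [0.4348, -0.3329, 0.003]]
```

View pics/d1.png

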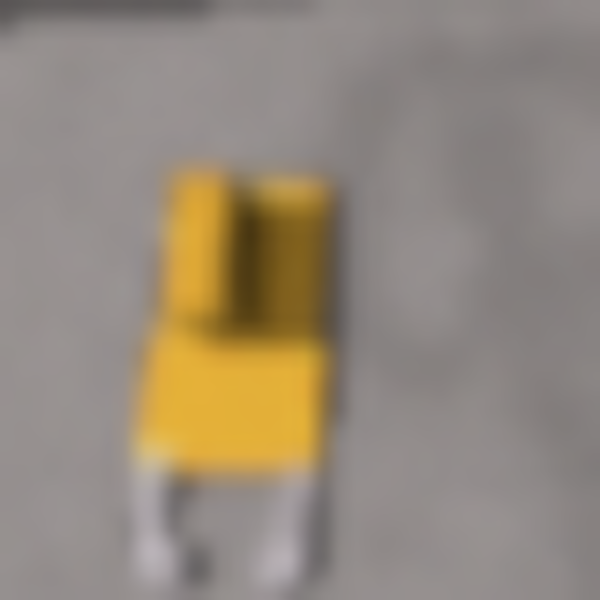

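View pics/d2.png

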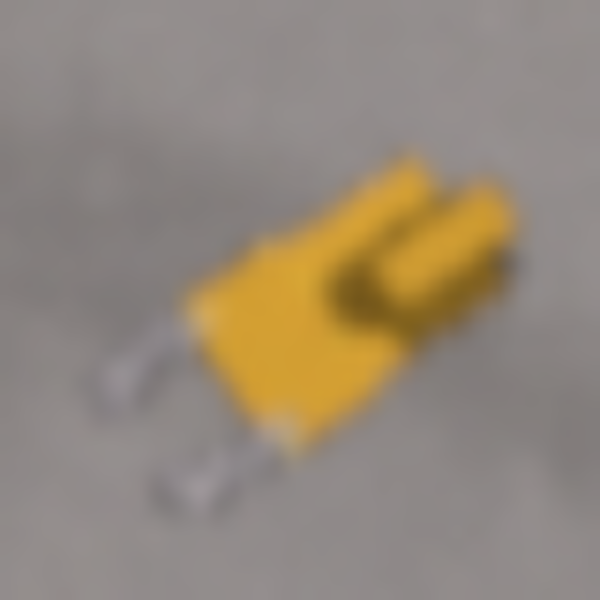

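```bash
python3 - <<'E'
from h import *
def T(c,k,o): return (np.array(c)+.5)/k-.5+np.array(o)
for nme,o,n,pl,tab in(("clip1",(160,205),[(157,560),(288,560)],[(140,468),(315,472)],(200,250)),
                    ("clip2",(350,200),[(122,385),(198,487)],[(193,300),(297,450)],(447,242))):
    N=[onz("top",T(p,15,o),.004) for p in n];P=[onz("top",T(p,15,o),.006) for p in pl]
    t=onz("top",T(tab,15,o),.044)
    nm=(N[0]+N[1])/2;pm=(P[0]+P[1])/2
    for a,b,l in((nm,t,"nose-tab"),(pm,t,"plate-tab")):
        d=(a-b)[:2];print(nme,l,"dist",np.linalg.norm(d).round(4),"yaw",np.arctan2(d[1],d[0]).round(3))
    e=(N[1]-N[0])[:2];e2=(P[1]-P[0])[:2];print(" across yaws",np.arctan2(e[1],e[0])-np.pi/2,np.arctan2(e2[1],e2[0])-np.pi/2,np.linalg.norm(e),np.linalg.norm(e2)," tab",t.round(4),"noses",nm.round(4))
E
```

```text
clip1 nose-tab dist 0.0527 yaw 3.066
clip1 plate-tab dist 0.0363 yaw 3.063
 across yaws -3.1665332693903157 -3.189438865359789 0.02420429824115856 0.03240051000975313  tab [0.4748 0.1834 0.044 ] noses [0.4223 0.1874 0.004 ]
clip2 nose-tab dist 0.0531 yaw 2.161
clip2 plate-tab dist 0.0339 yaw 2.161
 across yaws -4.1281130786719995 -4.166378608822447 0.023007242629482918 0.03303672285472914  tab [ 0.4756 -0.3717  0.044 ] noses [ 0.4461 -0.3276  0.004 ]
```

```bash
cat > go.py <<'E'
import sys
from h import *
# go.py x y z yaw : prints tool-frame shift (before turning) cm and turn
x,y,z,yaw=map(float,sys.argv[1:5])
s=telemetry.read_state(); R=Ro.from_euler("xyz",s["eef_rot"]).as_matrix()
d=R.T@(np.array([x,y,z])-s["tool_pos"])*100
cy=s["eef_rot"][2]; t=-((yaw-cy+np.pi)%(2*np.pi)-np.pi)
print("shift cm",d.round(2),"turn",round(t,3),"| pos",s["tool_pos"].round(4),"rpy",s["eef_rot"].round(3),"q",s["joint_pos"].round(2),"F",s["wrist_force"].round(1),"w",round(s["grip_width"],3),"t",round(s["t"],2))
E
python3 go.py .475 -.371 .11 2.15
```

```text
shift cm [27.12  1.39 12.04] turn -1.709 | pos [ 0.2238 -0.4744  0.2304] rpy [-3.14  -0.     0.441] q [-1.26  0.05  0.1   1.62  0.    1.44] F [ 0.   0.6 -0.4] w 0.999 t 0.15
```

```bash
python3 -m handwheel '[[1,4,0.2,1,0],[1,4,0.2,1,0],[1,4,0.2,1,0],[1,4,0.2,1,0],[1,4,0.2,1,0],[1,4,0.2,1,0],[1,3.1,0.2,1,0],[1,0,0,0,-0.16]]'; python3 -m handwheel '[[0.6,0,0,1,-0.16],[0.6,0,0,1,-0.16],[0.6,0,0,1,-0.16],[0.6,0,0,1,-0.16],[0.6,0,0,0,-0.16],[0.6,0,0,0,-0.16],[0.6,0,0,0,-0.16],[0.6,0,0,0,-0.16]]'; python3 go.py .475 -.371 .06 2.15
```

```text
t: 1.15
tool_pos: [0.4763, -0.3698, 0.159]
eef_rot: [-3.138, 0.0, 0.608]
wrist_force: [-0.5, -0.5, 0.2]
grip_width: 1.003
t: 2.15
tool_pos: [0.4748, -0.3716, 0.1206]
eef_rot: [-3.141, -0.001, 1.886]
wrist_force: [0.3, 0.0, 0.5]
grip_width: 0.597
shift cm [0.04 0.04 6.06] turn -0.264 | pos [ 0.4748 -0.3716  0.1206] rpy [-3.141e+00 -1.000e-03  1.886e+00] q [-0.78  0.25  0.11  1.43 -0.    0.48] F [0.3 0.  0.5] w 0.597 t 2.15
```

```bash
python3 -m handwheel '[[0.5,0,0,2,-0.13],[0.5,0,0,2,-0.134],[0.5,0,0,2,0],[0.5,0,0,2,0],[0.5,0,0,1.5,0],[0.5,0,0,0,0]]'; python3 - <<'E'
from h import *
im=cap("top","t1"); s=cap("scene","s1"); crop(im,340,190,400,240,12,"t1c"); crop(im,0,100,512,384,1.5,"t1f")
E
python3 go.py .475 -.371 .012 2.15
```

```text
t: 2.9
tool_pos: [0.4738, -0.3707, 0.0243]
eef_rot: [-3.141, -0.004, 2.145]
wrist_force: [0.1, -0.3, 0.3]
grip_width: 0.5
shift cm [0.1  0.04 1.46] turn -0.005 | pos [ 0.4752 -0.372   0.0266] rpy [3.142 0.    2.145] q [-0.78  0.3  -0.02  1.25  0.    0.22] F [ 0.3 -0.6 -0.5] w 0.504 t 3.0
```

View pics/t1f.png

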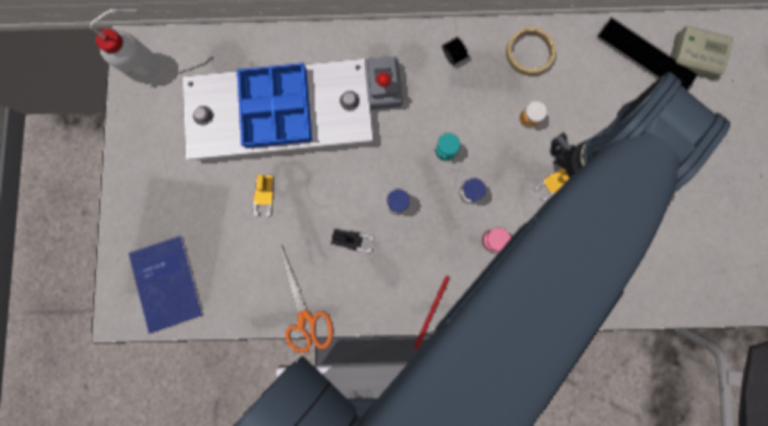

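View pics/s1.png

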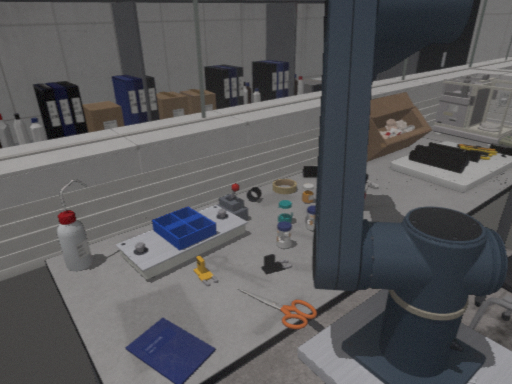

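The top picture shows nothing where the arm used to be, so there are three jars: two blue caps and one white cap. Clip 2 is still under the gripper. I'm going down to grip it.

```bash
python3 -m handwheel '[[0.5,0,0,1.3,0],[0,0,0,0,0],[0,0,0,0,0],[0,0,0,0,0],[0,0,0,0,0],[0,0,0,0,0]]'; python3 go.py .475 -.371 .012 2.15
```

```text
t: 3.75
tool_pos: [0.475, -0.3718, 0.0133]
eef_rot: [-3.142, -0.0, 2.145]
wrist_force: [0.2, 0.1, -1.4]
grip_width: 0.132
shift cm [0.07 0.04 0.13] turn -0.005 | pos [ 0.475  -0.3718  0.0133] rpy [-3.142 -0.     2.145] q [-0.78  0.31 -0.04  1.22 -0.    0.22] F [ 0.2  0.1 -1.4] w 0.132 t 3.75
```

```bash
python3 -m handwheel '[[0,0,0,-3,0],[0,0,0,-3,0],[0,0,0,-3,0],[0,0,0,-3,0],[0,0,0,-2.5,0],[0,0,0,0,0]]'; python3 go.py .533 .0123 .16 .075; python3 - <<'E'
from h import *
im=cap("top","t2"); crop(im,330,170,400,230,10,"t2c")
E
```

```text
t: 4.5
tool_pos: [0.4764, -0.3732, 0.1613]
eef_rot: [3.14, 0.006, 2.145]
wrist_force: [-0.2, 0.2, -1.1]
grip_width: 0.134
shift cm [ 2.929e+01  2.568e+01 -1.000e-02] turn 2.07 | pos [ 0.4764 -0.3732  0.1613] rpy [3.14  0.006 2.145] q [-0.78  0.25  0.18  1.5  -0.    0.22] F [-0.2  0.2 -1.1] w 0.134 t 4.5
```

View pics/t2c.png

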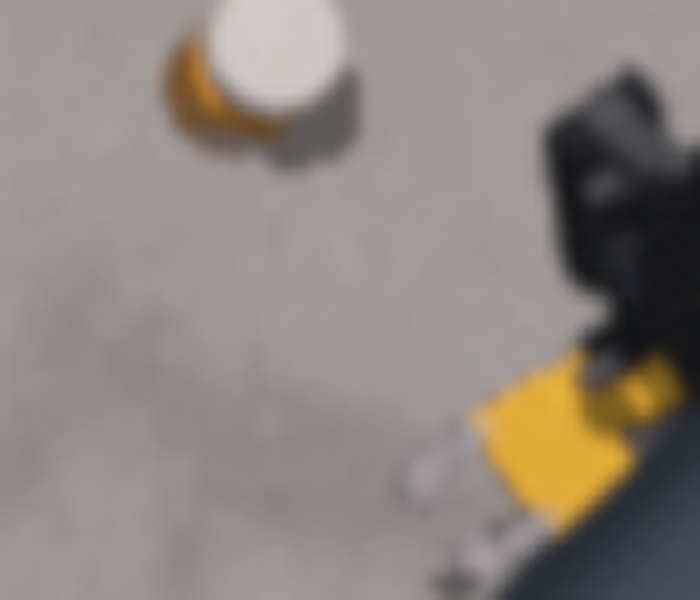

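Clip 2 is held, level and raised, with its mouth at lower left. Its noses are near crop (430,475) and (490,560). I'll carry it to a point in front of the right post.

```bash
python3 -m handwheel '[[0,3.66,3.21,0,0],[0,3.66,3.21,0,0],[0,3.66,3.21,0,0],[0,3.66,3.21,0,0],[0,3.66,3.21,0,0],[0,3.66,3.21,0,0],[0,3.66,3.21,0,0],[0,3.66,3.21,0,0]]'; python3 -m handwheel '[[0,0,0,0,0.16],[0,0,0,0,0.16],[0,0,0,0,0.16],[0,0,0,0,0.16],[0,0,0,0,0.16],[0,0,0,0,0.16],[0,0,0,0,0.16],[0,0,0,0,0.16]]';python3 -m handwheel '[[0,0,0,0,0.16],[0,0,0,0,0.16],[0,0,0,0,0.16],[0,0,0,0,0.16],[0,0,0,0,0.15],[0,0,0,0,0]]'; python3 go.py .533 .0123 .09 .075
```

```text
t: 5.55
tool_pos: [0.5305, 0.0151, 0.1559]
eef_rot: [-3.139, -0.002, 2.145]
wrist_force: [1.1, 0.1, -0.7]
grip_width: 0.127
t: 6.55
tool_pos: [0.5304, 0.0136, 0.1558]
eef_rot: [-3.138, 0.002, 0.86]
wrist_force: [-0.5, -1.0, -2.1]
grip_width: 0.13
t: 7.3
tool_pos: [0.5306, 0.0136, 0.1562]
eef_rot: [-3.141, 0.003, 0.077]
wrist_force: [-0.2, 0.1, -0.6]
grip_width: 0.13
shift cm [0.26 0.15 6.62] turn 0.002 | pos [0.5306 0.0136 0.1562] rpy [-3.141e+00  3.000e-03  7.700e-02] q [-0.1   0.06 -0.03  1.48  0.    2.96] F [-0.2  0.1 -0.6] w 0.13 t 7.3
```

```bash
python3 -m handwheel '[[0,0.1,0.1,2,0],[0,0.1,0.05,2,0],[0,0,0,2,0],[0,0,0,2,0],[0,0,0,0,0]]';  python3 - <<'E'
from h import *
im=cap("top","t3"); crop(im,190,140,270,220,9,"t3c"); s=cap("scene","s3"); crop(s,170,170,270,250,7,"s3c")
E
python3 go.py .533 .0123 .06 .075
```

```text
t: 7.92
tool_pos: [0.5312, 0.0124, 0.0752]
eef_rot: [-3.14, 0.006, 0.077]
wrist_force: [-0.1, -0.4, -0.8]
grip_width: 0.129
shift cm [-0.04 -0.02  1.8 ] turn 0.001 | pos [0.5334 0.0122 0.078 ] rpy [-3.141e+00  1.000e-03  7.600e-02] q [-0.1   0.09 -0.16  1.32  0.    2.96] F [ 0.1 -0.  -0.8] w 0.129 t 8.03
```

View pics/t3c.png

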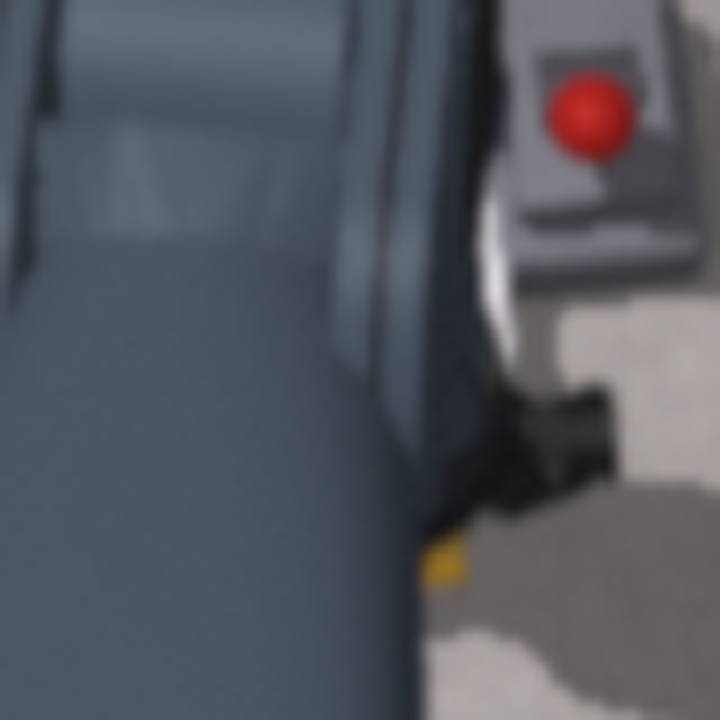

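View pics/s3c.png

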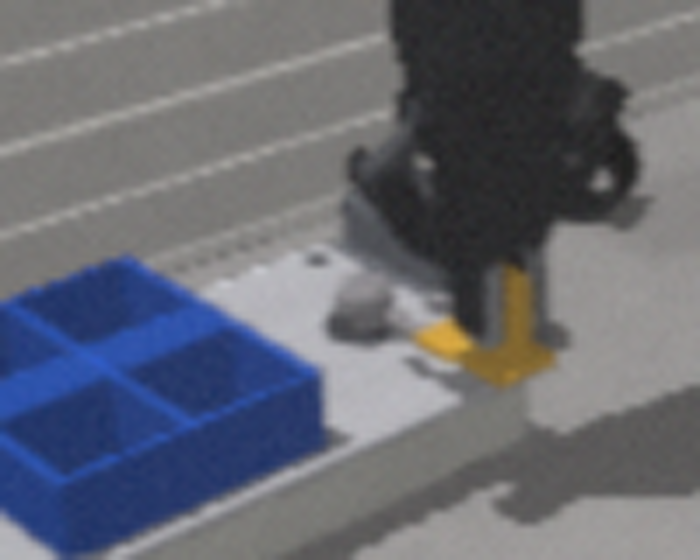

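The arm hides the top view. The scene view shows the clip level, with its mouth facing the right post head at crop (362,305). I'm lowering it to just touch the deck.

```bash
python3 -m handwheel '[[0,0,0,1,0],[0,0,0,0.6,0],[0,0,0,0.2,0],[0,0,0,0,0],[0,0,0,0,0]]'; python3 go.py .533 .0123 .06 .075;  python3 - <<'E'
from h import *
s=cap("scene","s4"); crop(s,200,180,270,240,10,"s4c")
E
```

```text
t: 8.65
tool_pos: [0.534, 0.0121, 0.0606]
eef_rot: [3.142, -0.0, 0.075]
wrist_force: [0.3, -0.2, -0.5]
grip_width: 0.127
shift cm [-0.1  -0.03  0.06] turn -0.0 | pos [0.534  0.0121 0.0606] rpy [ 3.142 -0.     0.075] q [-0.1   0.1  -0.18  1.28  0.    2.96] F [ 0.3 -0.2 -0.5] w 0.127 t 8.65
```

View pics/s4c.png

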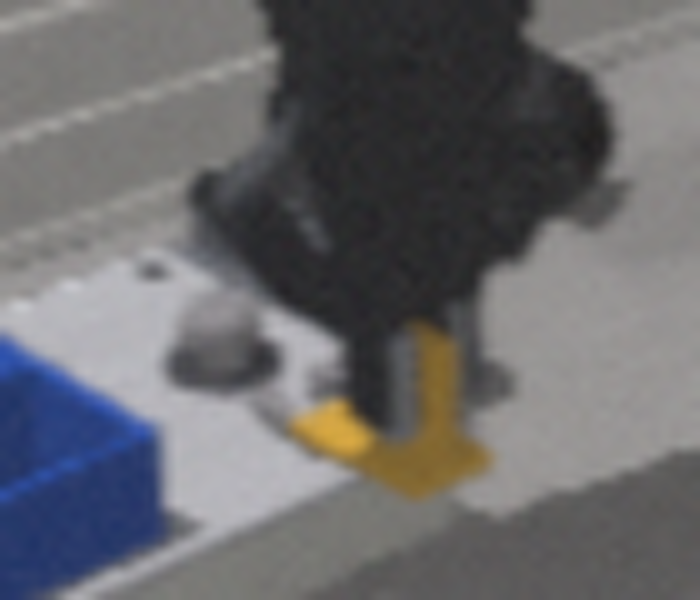

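```bash
python3 -m handwheel '[[0,0,0,0.15,0],[0,0.7,0,0,0],[0,0.7,0,0,0],[0,0.5,0,0,0],[0,0,0,0,0]]'; python3 go.py .5747 .0154 .0595 .075; python3 - <<'E'
from h import *
s=cap("scene","s5"); crop(s,200,180,270,240,10,"s5c")
E
```

```text
t: 9.32
tool_pos: [0.5533, 0.0135, 0.0588]
eef_rot: [3.142, -0.0, 0.075]
wrist_force: [-0.1, 0.8, -1.2]
grip_width: 0.135
shift cm [ 2.15 -0.03 -0.07] turn -0.0 | pos [0.5533 0.0135 0.0588] rpy [ 3.142 -0.     0.075] q [-0.1   0.15 -0.13  1.29  0.    2.97] F [-0.1  0.8 -1.2] w 0.135 t 9.32
```

View pics/s5c.png

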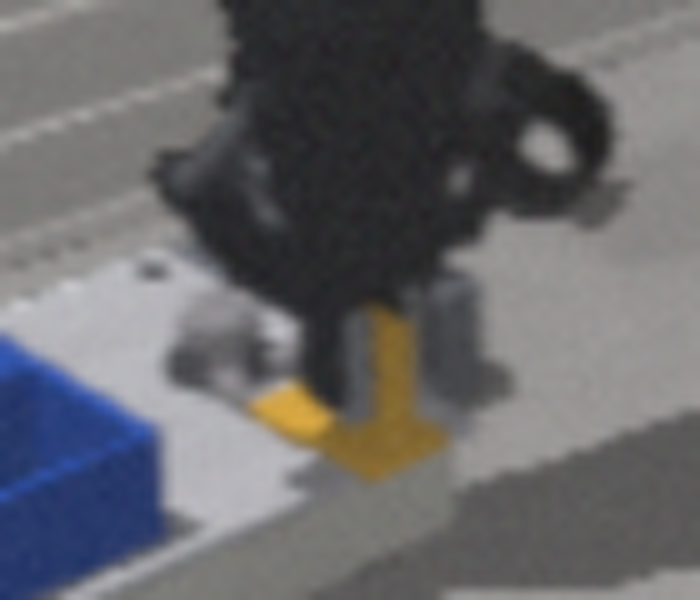

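The prongs are straddling the front of the neck and the clip is level. Now pushing in small steps while watching the force.

```bash
python3 -m handwheel '[[0,0.4,0,0,0],[0,0.4,0,0,0],[0,0,0,0,0]]'; python3 -m handwheel '[[0,0.3,0,0,0],[0,0.3,0,0,0],[0,0,0,0,0]]'; python3 -m handwheel '[[0,0.3,0,0,0],[0,0.2,0,0,0],[0,0,0,0,0]]'; python3 go.py .5747 .0154 .0595 .075
```

```text
t: 9.75
tool_pos: [0.5609, 0.0143, 0.0587]
eef_rot: [-3.141, 0.0, 0.075]
wrist_force: [-1.0, -0.0, -1.9]
grip_width: 0.126
t: 10.12
tool_pos: [0.5637, 0.0146, 0.0585]
eef_rot: [-3.141, 0.007, 0.075]
wrist_force: [-7.8, -0.6, 2.9]
grip_width: 0.131
t: 10.5
tool_pos: [0.5702, 0.015, 0.0584]
eef_rot: [-3.141, 0.003, 0.075]
wrist_force: [-1.3, 0.4, -0.8]
grip_width: 0.13
shift cm [ 0.45 -0.   -0.11] turn -0.0 | pos [0.5702 0.015  0.0584] rpy [-3.141e+00  3.000e-03  7.500e-02] q [-0.09  0.2  -0.08  1.29 -0.    2.98] F [-1.3  0.4 -0.8] w 0.13 t 10.5
```

Force peaked at 7.8 N and then dropped, so the noses have passed the neck. I'm continuing to the stop.

```bash
python3 -m handwheel '[[0,0.2,0,0,0],[0,0.2,0,0,0],[0,0,0,0,0]]'; python3 -m handwheel '[[0,0.2,0,0,0],[0,0,0,0,0]]'; python3 -m handwheel '[[0,0.2,0,0,0],[0,0,0,0,0]]';python3 -m handwheel '[[0,0.2,0,0,0],[0,0,0,0,0]]'
```

```text
t: 10.88
tool_pos: [0.5765, 0.0151, 0.0591]
eef_rot: [3.141, -0.001, 0.075]
wrist_force: [-0.0, 0.7, -1.8]
grip_width: 0.13
t: 11.12
tool_pos: [0.5779, 0.0153, 0.0588]
eef_rot: [3.141, -0.0, 0.075]
wrist_force: [-0.5, 0.2, -0.7]
grip_width: 0.133
t: 11.38
tool_pos: [0.5782, 0.0154, 0.0585]
eef_rot: [3.141, 0.003, 0.075]
wrist_force: [-5.6, -1.5, 1.6]
grip_width: 0.133
t: 11.62
tool_pos: [0.5784, 0.0155, 0.0585]
eef_rot: [3.141, 0.007, 0.075]
wrist_force: [-9.2, -0.9, 5.2]
grip_width: 0.133
```

The clip is at the hard stop: position no longer changes and force rises to 9 N. I'll relax, open and retreat upward.

```bash
python3 -m handwheel '[[0,-0.3,0,0,0],[0.4,0,0,0,0],[0.4,0,0,0,0],[0.4,0,0,0,0],[0.4,0,0,-2,0],[0.4,0,0,-3,0],[0.4,0,0,-4,0],[0.4,-4,0,-3,0]]'; python3 -m handwheel '[[0.7,-4,0,0,0],[0.7,-4,0,0,0],[0.7,-4,0,0,0],[0.7,-4,0,0,0]]'; python3 - <<'E'
from h import *
im=cap("top","t6"); crop(im,190,140,270,220,9,"t6c"); crop(im,0,100,512,384,1.5,"t6f"); s=cap("scene","s6"); crop(s,190,170,270,240,9,"s6c")
E
python3 go.py .475 .183 .012 3.08
```

```text
t: 12.62
tool_pos: [0.5408, 0.0123, 0.1801]
eef_rot: [3.141, -0.003, 0.075]
wrist_force: [-0.9, -0.1, 0.4]
grip_width: 0.404
t: 13.12
tool_pos: [0.3785, 0.0005, 0.1792]
eef_rot: [3.141, -0.002, 0.075]
wrist_force: [0.1, 0.3, 0.0]
grip_width: 0.7
shift cm [ 11.19 -17.45  16.68] turn -3.006 | pos [0.3764 0.0007 0.1789] rpy [-3.142e+00  1.000e-03  7.400e-02] q [-0.18 -0.35 -0.36  1.56 -0.    2.89] F [ 0.6 -0.2 -0.5] w 0.702 t 13.22
```

View pics/t6f.png

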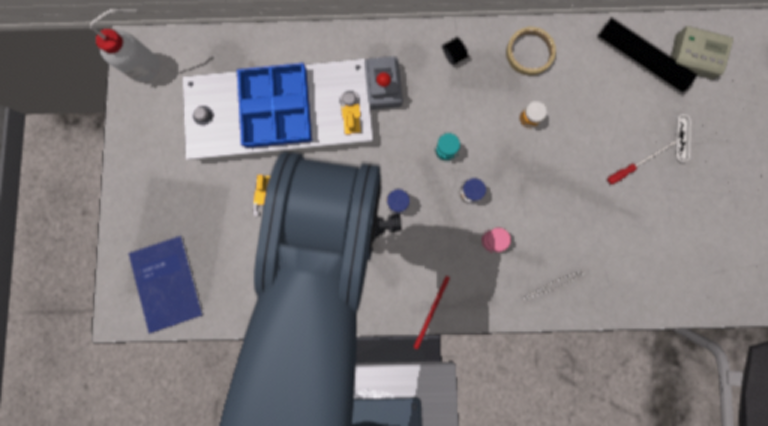

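View pics/s6c.png

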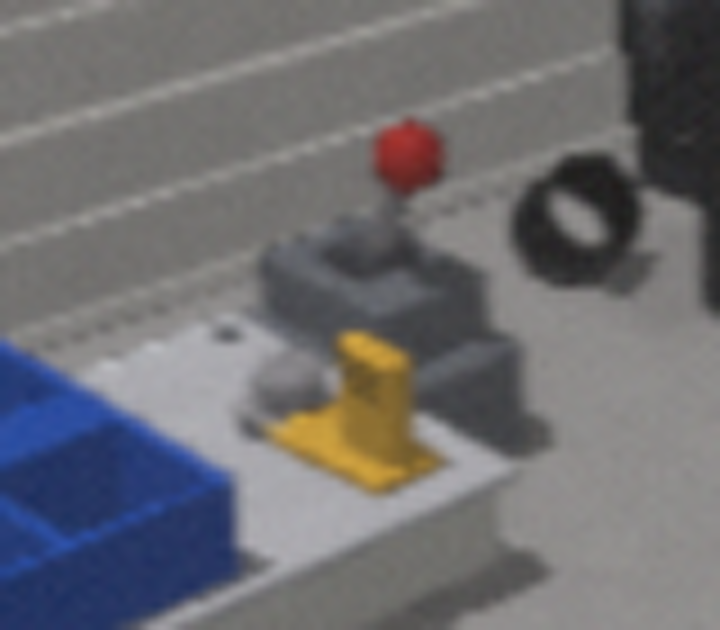

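View pics/t6c.png

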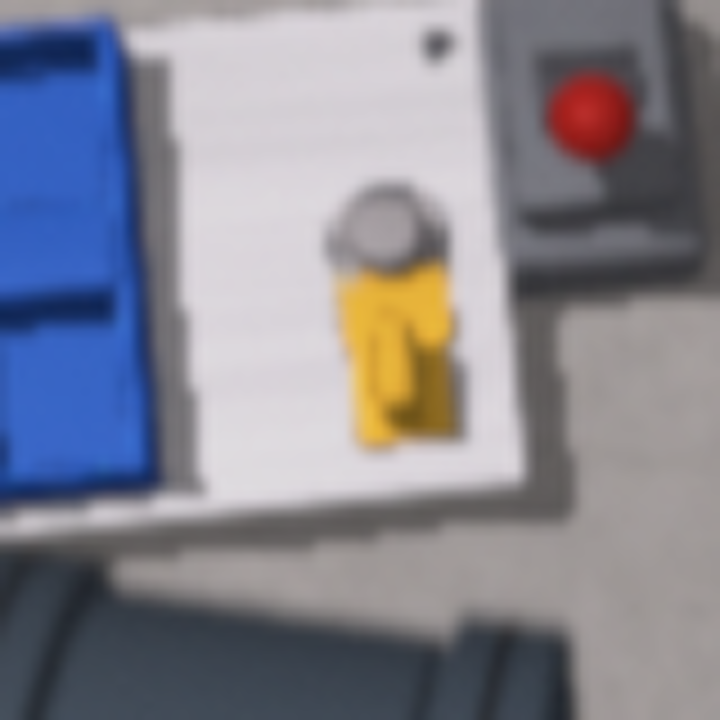

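Clip 2 is seated: level, its eye under the right post head at full-frame (232,164), with the tab directly in front. Now for clip 1.

```bash
python3 -m handwheel '[[0.5,2.24,-3.49,0,0],[0.5,2.24,-3.49,0,0],[0.5,2.24,-3.49,0,0],[0.5,2.24,-3.49,0,0],[0.5,2.24,-3.49,0,0],[0.5,0,0,0,-0.16],[0.5,0,0,0,-0.16],[0.5,0,0,0,-0.16]]';python3 -m handwheel '[[0.5,0,0,0,-0.16],[0.5,0,0,0,-0.16],[0.5,0,0,0,-0.16],[0.5,0,0,0,-0.16],[0.5,0,0,0,-0.16],[0.5,0,0,0,-0.16],[0.5,0,0,0,-0.16],[0.5,0,0,0,-0.16]]';python3 -m handwheel '[[0.5,0,0,0,-0.16],[0.5,0,0,0,-0.16],[0.5,0,0,0,-0.16],[0.5,0,0,1,-0.16],[0.5,0,0,2,-0.16],[0.5,0,0,2,-0.16],[0.5,0,0,2,-0.16],[0.5,0,0,0,0]]';python3 go.py .475 .183 .012 3.08
python3 - <<'E'
from h import *
im=cap("top","t7"); crop(im,130,190,220,260,8,"t7c"); s=cap("scene","s7"); crop(s,170,220,250,290,9,"s7c")
E
```

```text
t: 14.22
tool_pos: [0.4823, 0.1423, 0.1797]
eef_rot: [-3.111, -0.017, 0.617]
wrist_force: [0.2, -0.1, -0.0]
grip_width: 0.506
t: 15.22
tool_pos: [0.4823, 0.1422, 0.1798]
eef_rot: [3.134, -0.035, 1.897]
wrist_force: [0.3, -0.6, -0.2]
grip_width: 0.501
t: 16.23
tool_pos: [0.48, 0.1443, 0.1079]
eef_rot: [3.108, -0.013, 3.01]
wrist_force: [0.4, -0.3, -0.1]
grip_width: 0.5
shift cm [0.89 3.45 9.72] turn -0.07 | pos [0.48   0.1443 0.1079] rpy [ 3.108 -0.013  3.01 ] q [ 0.14 -0.01 -0.2   1.38  0.04  0.27] F [ 0.4 -0.3 -0.1] w 0.5 t 16.23
```

View pics/s7c.png

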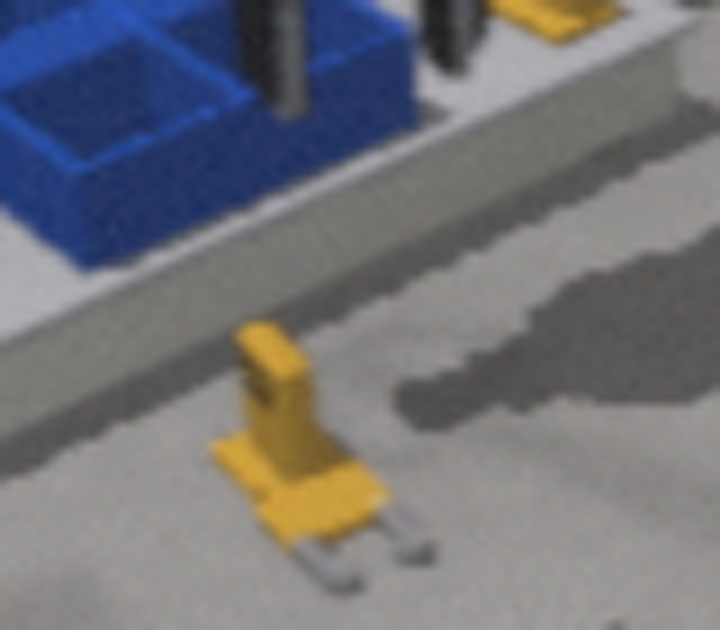

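View pics/t7c.png

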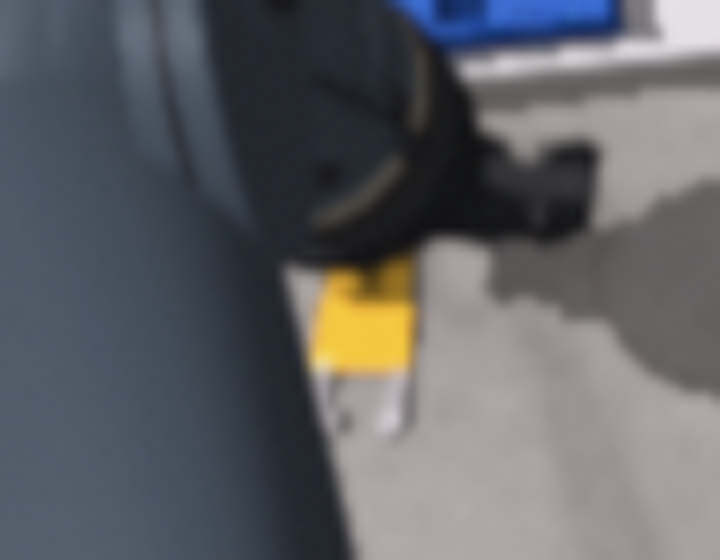

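The clip is still at its place. The last translation was cut short by a joint speed limit and left a small tool tilt of about 0.035 rad. I'll check whether that settles.

```bash
python3 -m handwheel '[[0.5,0.5,0.5,0,0],[0.5,0.5,1,0,0],[0.5,0,1,0,-0.07],[0.5,0,1,0,0],[0.5,0,0,0,0]]'; python3 go.py .475 .183 .012 3.08
```

```text
t: 16.95
tool_pos: [0.4748, 0.1813, 0.1114]
eef_rot: [3.107, -0.006, 3.082]
wrist_force: [-0.1, -0.3, 0.1]
grip_width: 0.506
shift cm [-0.08 -0.17  9.94] turn 0.002 | pos [0.4748 0.1813 0.1114] rpy [ 3.107 -0.006  3.082] q [ 0.21  0.   -0.18  1.38  0.04  0.27] F [-0.1 -0.3  0.1] w 0.506 t 16.95
```

The tilt is constant: j6 had reached its +3.14 limit during the sideways move. At 2 degrees it doesn't prevent gripping, so I'll go on and level it later. Going down on clip 1.

```bash
python3 -m handwheel '[[0.5,-0.08,-0.17,2,0],[0.5,0,0,2,0],[0.5,0,0,2,0],[0.5,0,0,2,0],[0.5,0,0,1.8,0],[0.5,0,0,0,0]]'; python3 go.py .475 .183 .0133 3.08;python3 -m handwheel '[[0,0,0,0,0],[0,0,0,0,0],[0,0,0,0,0],[0,0,0,0,0],[0,0,0,0,0]]'; python3 go.py .475 .183 .0133 3.08; python3 - <<'E'
from h import *
s=cap("scene","s8"); crop(s,170,220,250,290,9,"s8c")
E
```

```text
t: 17.7
tool_pos: [0.4732, 0.1816, 0.0112]
eef_rot: [3.108, -0.011, 3.081]
wrist_force: [-0.9, 0.3, -0.3]
grip_width: 0.498
shift cm [-0.17  0.16 -0.21] turn 0.001 | pos [0.4732 0.1816 0.0112] rpy [ 3.108 -0.011  3.081] q [ 0.21  0.07 -0.32  1.18  0.04  0.27] F [-0.9  0.3 -0.3] w 0.498 t 17.7
t: 18.32
tool_pos: [0.4761, 0.1823, 0.0143]
eef_rot: [3.106, -0.005, 3.082]
wrist_force: [0.9, 1.4, 6.0]
grip_width: 0.13
shift cm [0.11 0.06 0.1 ] turn 0.002 | pos [0.4761 0.1823 0.0143] rpy [ 3.106 -0.005  3.082] q [ 0.21  0.07 -0.32  1.18  0.04  0.27] F [0.9 1.4 6. ] w 0.13 t 18.32
```

View pics/s8c.png

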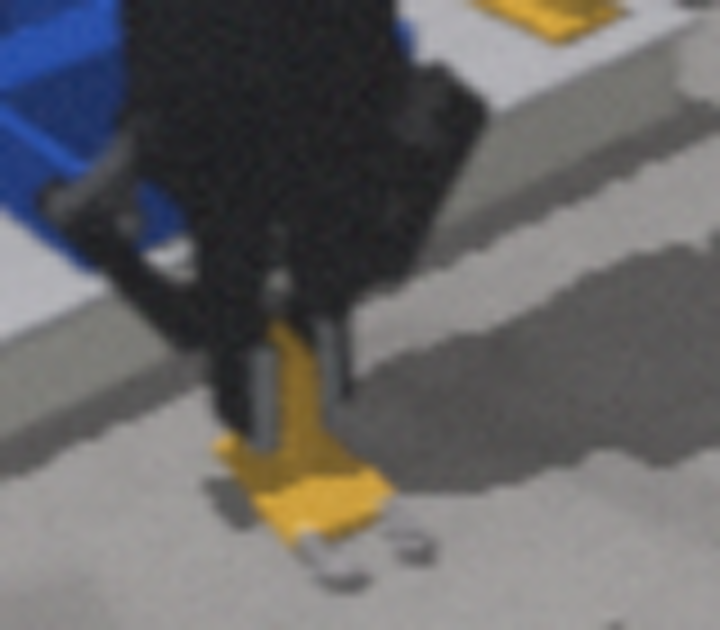

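The clip has settled square to the pads, at 0.13 of full opening. Lifting it, moving it and turning it half round.

```bash
python3 -m handwheel '[[0,0,0,-3,0],[0,0,0,-3,0],[0,0,0,-3,0],[0,-1,3,-3,0],[0,-1,3,-2,0],[0,-1,3,0,0],[0,-0.2,1,0,-0.156],[0,0,0,0,-0.156]]'; python3 -m handwheel '[[0,0,0,0,-0.156],[0,0,0,0,-0.156],[0,0,0,0,-0.156],[0,0,0,0,-0.156],[0,0,0,0,-0.156],[0,0,0,0,-0.156],[0,0,0,0,-0.156],[0,0,0,0,-0.156]]';python3 -m handwheel '[[0,0,0,0,-0.156],[0,0,0,0,-0.156],[0,0,0,0,-0.156],[0,0,0,0,-0.156],[0,0,0,0,-0.156],[0,0,0,0,-0.156],[0,0,0,0,-0.156],[0,0,0,0,-0.156]]';python3 -m handwheel '[[0,0,0,0,-0.156],[0,0,0,0,-0.156],[0,0,0,0,-0.156],[0,0,0,0,0]]'; python3 go.py .5142 .2815 .08 .075
```

```text
t: 19.38
tool_pos: [0.513, 0.2756, 0.1546]
eef_rot: [3.107, 0.001, -2.883]
wrist_force: [0.4, 1.0, -1.5]
grip_width: 0.129
t: 20.38
tool_pos: [0.5128, 0.2746, 0.1546]
eef_rot: [3.132, 0.033, -1.637]
wrist_force: [0.6, -0.5, -1.3]
grip_width: 0.128
t: 21.38
tool_pos: [0.5127, 0.2745, 0.1546]
eef_rot: [-3.113, 0.02, -0.388]
wrist_force: [0.9, 1.3, -0.4]
grip_width: 0.128
t: 21.88
tool_pos: [0.5129, 0.2746, 0.1548]
eef_rot: [-3.107, 0.005, 0.073]
wrist_force: [-0.5, -1.0, -1.7]
grip_width: 0.129
shift cm [ 0.22 -0.42  7.5 ] turn -0.002 | pos [0.5129 0.2746 0.1548] rpy [-3.107  0.005  0.073] q [ 0.36  0.18  0.09  1.48  0.03 -2.86] F [-0.5 -1.  -1.7] w 0.129 t 21.88
```

```bash
python3 -m handwheel '[[0,0.1,-0.2,2,0],[0,0.1,-0.2,2,0],[0,0,0,2,0],[0,0,0,1.5,0],[0,0,0,0,0],[0,0,0,0,0]]'; python3 go.py .5142 .2815 .063 .075; python3 - <<'E'
from h import *
s=cap("scene","s9"); crop(s,110,220,200,290,8,"s9c")
im=cap("top","t9"); crop(im,100,140,190,230,7,"t9c")
E
```

```text
t: 22.62
tool_pos: [0.5153, 0.2818, 0.082]
eef_rot: [-3.106, 0.002, 0.074]
wrist_force: [0.2, 0.4, -0.3]
grip_width: 0.126
shift cm [-0.11  0.09  1.9 ] turn -0.001 | pos [0.5153 0.2818 0.082 ] rpy [-3.106e+00  2.000e-03  7.400e-02] q [ 0.37  0.21 -0.02  1.33  0.03 -2.85] F [ 0.2  0.4 -0.3] w 0.126 t 22.62
```

View pics/s9c.png

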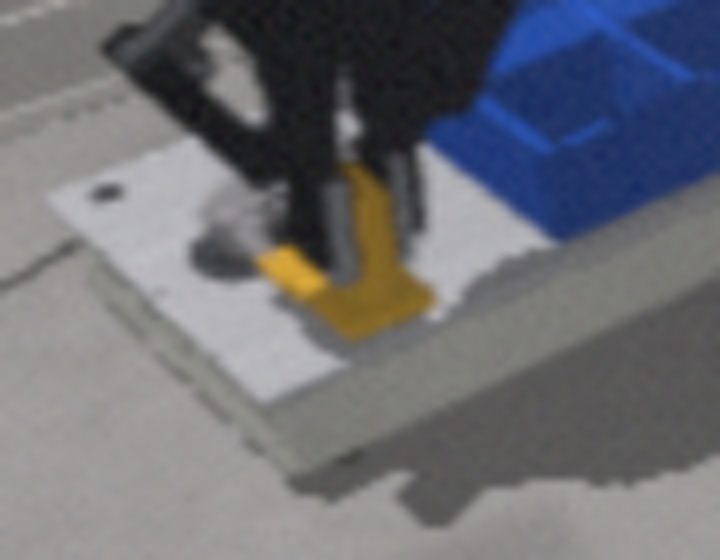

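View pics/t9c.png

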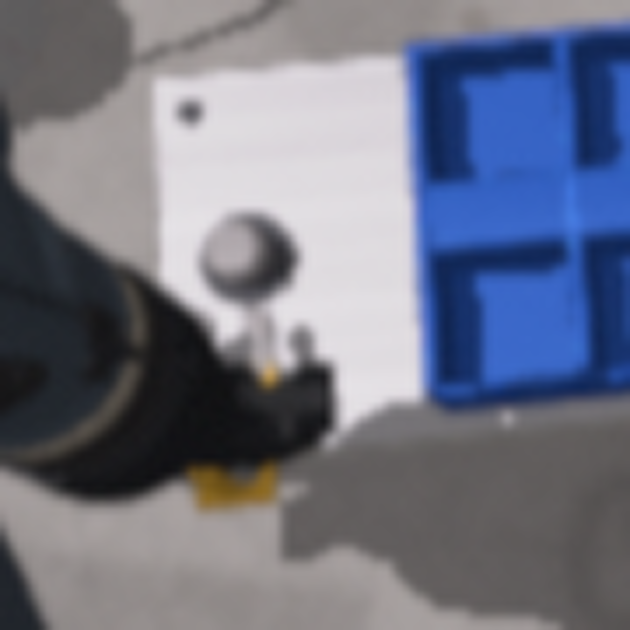

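The scene and top views show the clip in front of the left post (head at top-crop (232,248)), with its mouth towards the post and a sideways offset of about 1 mm. I'll correct that and lower.

```bash
python3 -m handwheel '[[0,0,0.1,1,0],[0,0,0,0.8,0],[0,0,0,0.3,0],[0,0,0,0,0]]'; python3 go.py .5142 .2815 .06 .075; python3 - <<'E'
from h import *
s=cap("scene","s10"); crop(s,110,220,200,290,8,"s10c")
im=cap("top","t10"); crop(im,100,140,190,230,7,"t10c")
E
```

```text
t: 23.22
tool_pos: [0.5148, 0.2814, 0.0601]
eef_rot: [-3.107, 0.003, 0.074]
wrist_force: [0.0, 0.4, -0.3]
grip_width: 0.132
shift cm [-0.06 -0.01  0.01] turn -0.001 | pos [0.5148 0.2814 0.0601] rpy [-3.107e+00  3.000e-03  7.400e-02] q [ 0.37  0.23 -0.05  1.29  0.03 -2.85] F [ 0.   0.4 -0.3] w 0.132 t 23.23
```

View pics/s10c.png

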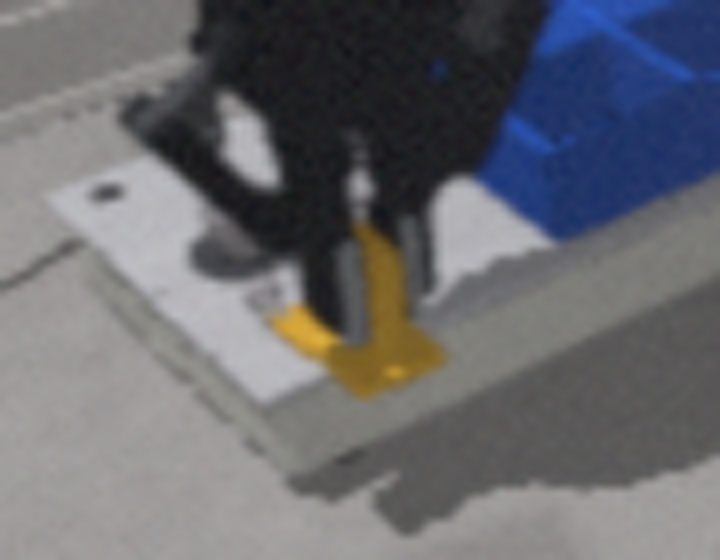

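View pics/t10c.png

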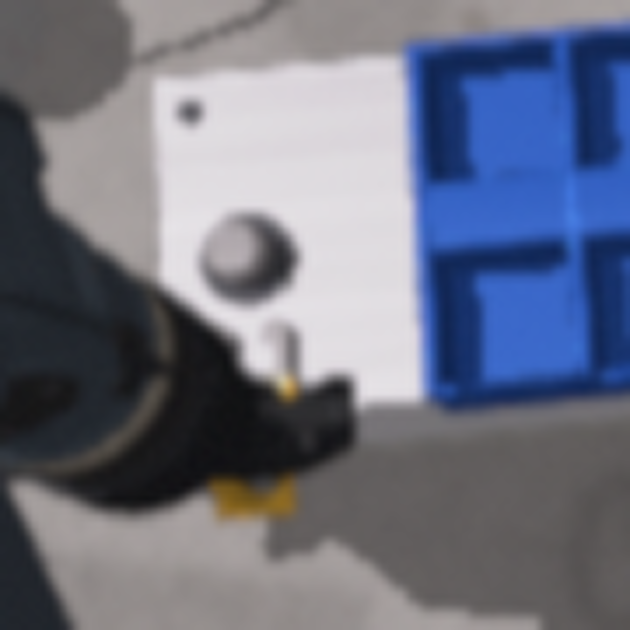

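```bash
python3 - <<'E'
from h import *
T=lambda c:(np.array(c)+.5)/7-.5+np.array((100,140))
p=onz("top",T((229,246)),.066); n=onz("top",T((276,330)),.049)
u=np.array([.9972,.0749]);v=np.array([-.0749,.9972])
d=(n-p)[:2]; print(p,n,"nose rel post x,y mm",d@u*1000,d@v*1000)
r=[onz("top",T(c),.052) for c in((216,515),(296,512))]; m=(r[0]+r[1])/2; d=(m-p)[:2];print(m,"rear rel",d@u*1000,d@v*1000,np.linalg.norm(r[0]-r[1]))
E
```

```text
[0.60095294 0.29001155 0.066     ] [0.57107251 0.27615324 0.049     ] nose rel post x,y mm -30.834750311281073 -11.581467320555388
[0.49867536 0.28072028 0.052     ] rear rel -102.68712152411484 -1.6046651239155572 0.030736623780198986
```

```bash
python3 -m handwheel '[[0,0.8,-0.05,0.05,0],[0,0.8,0,0,0],[0,0.6,0,0,0],[0,0.4,0,0,0],[0,0,0,0,0]]'; python3 -m handwheel '[[0,0.3,0,0,0],[0,0,0,0,0]]'; python3 -m handwheel '[[0,0.3,0,0,0],[0,0,0,0,0]]'; python3 -m handwheel '[[0,0.3,0,0,0],[0,0,0,0,0]]'
```

```text
t: 23.95
tool_pos: [0.5399, 0.2837, 0.0598]
eef_rot: [-3.107, 0.005, 0.074]
wrist_force: [-5.1, -1.2, 1.2]
grip_width: 0.131
t: 24.2
tool_pos: [0.5413, 0.2838, 0.0598]
eef_rot: [-3.107, 0.008, 0.075]
wrist_force: [-8.0, -1.7, 4.6]
grip_width: 0.134
t: 24.45
tool_pos: [0.5438, 0.284, 0.0598]
eef_rot: [-3.107, 0.008, 0.075]
wrist_force: [-8.1, -1.8, 5.2]
grip_width: 0.131
t: 24.7
tool_pos: [0.5506, 0.2845, 0.0598]
eef_rot: [-3.107, 0.0, 0.074]
wrist_force: [1.9, 0.1, -0.4]
grip_width: 0.132
```

```bash
python3 -m handwheel '[[0,0.3,0,0,0],[0,0,0,0,0]]'; python3 -m handwheel '[[0,0.3,0,0,0],[0,0,0,0,0]]'; python3 -m handwheel '[[0,0.2,0,0,0],[0,0,0,0,0]]'; python3 -m handwheel '[[0,0.2,0,0,0],[0,0,0,0,0]]'
```

```text
t: 24.95
tool_pos: [0.5536, 0.2848, 0.0598]
eef_rot: [-3.106, 0.001, 0.074]
wrist_force: [0.3, -0.7, -0.7]
grip_width: 0.131
t: 25.2
tool_pos: [0.5556, 0.2852, 0.0597]
eef_rot: [-3.106, 0.003, 0.075]
wrist_force: [-1.1, -0.2, -0.8]
grip_width: 0.131
t: 25.45
tool_pos: [0.5558, 0.2852, 0.0598]
eef_rot: [-3.106, 0.006, 0.075]
wrist_force: [-5.4, -0.4, 3.1]
grip_width: 0.132
t: 25.7
tool_pos: [0.556, 0.2852, 0.0599]
eef_rot: [-3.107, 0.01, 0.075]
wrist_force: [-9.6, -0.7, 5.4]
grip_width: 0.129
```

The clip snapped past (8 N peak) and then met the hard stop. I'll release, rise and back off, then move right at this yaw so that j6's other limit takes out the tilt.

```bash
python3 -m handwheel '[[0,-0.3,0,0,0],[0.4,0,0,0,0],[0.4,0,0,0,0],[0.4,0,0,0,0],[0.4,0,0,-2,0],[0.4,0,0,-3,0],[0.4,0,0,-4,0],[0.4,-3,0,-3,0]]'; python3 -m handwheel '[[0.7,-3,3,0,0],[0.7,-3,3,0,0],[0.7,0,3,0,0],[0.7,0,3,0,0],[0.7,0,0,0,0]]'; python3 - <<'E'
from h import *
im=cap("top","t11"); crop(im,100,130,260,230,5,"t11c"); s=cap("scene","s11"); crop(s,110,200,210,290,8,"s11c")
E
python3 go.py .45 0 .17 .075
```

```text
t: 26.7
tool_pos: [0.5292, 0.2786, 0.1813]
eef_rot: [-3.106, -0.001, 0.073]
wrist_force: [0.5, -0.3, -0.4]
grip_width: 0.401
t: 27.32
tool_pos: [0.4769, 0.1531, 0.1759]
eef_rot: [-3.107, 0.002, 0.071]
wrist_force: [0.1, 0.7, -0.1]
grip_width: 0.701
shift cm [-3.81 15.24  0.05] turn -0.001 | pos [0.4768 0.1547 0.1759] rpy [-3.106e+00  2.000e-03  7.400e-02] q [ 0.16 -0.03 -0.08  1.51  0.04 -3.06] F [ 0.2 -0.   0.6] w 0.701 t 27.43
```

View pics/t11c.png

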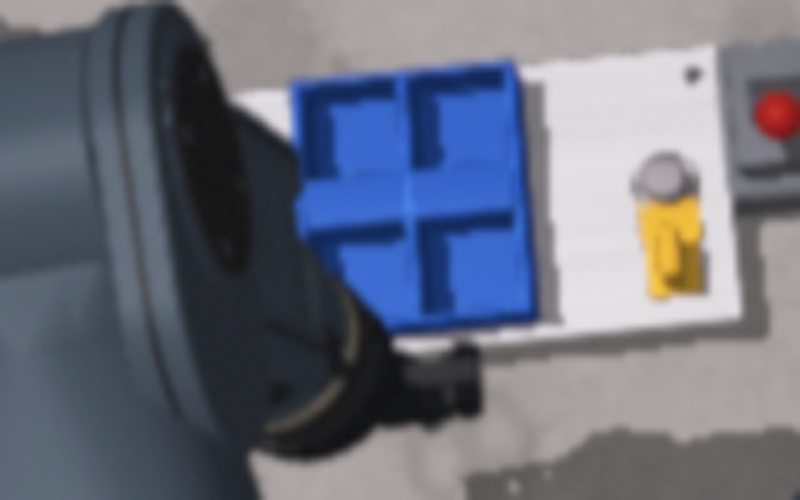

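View pics/s11c.png

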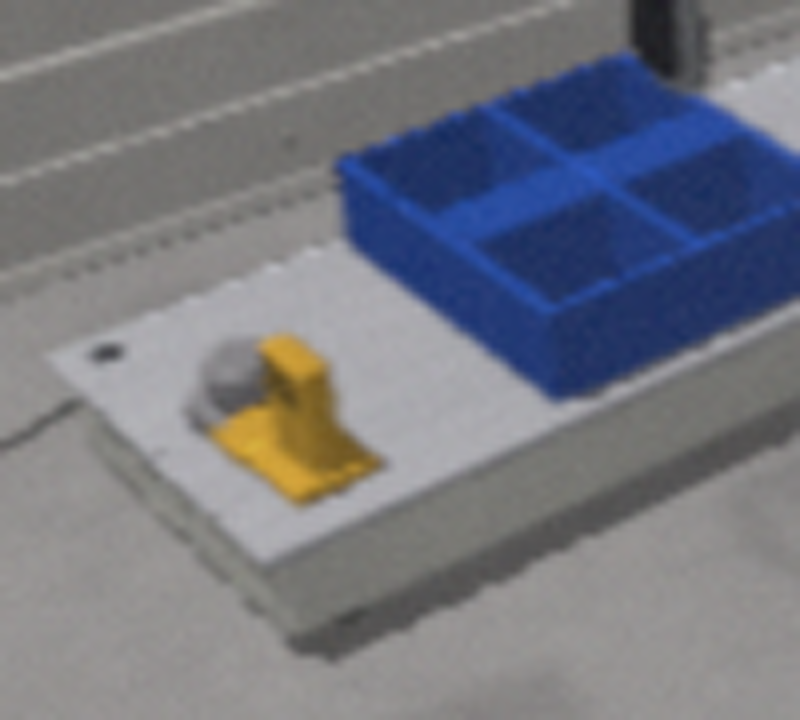

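Both clips are on their posts, lying flat, with prongs showing past the left head at scene crop (195,405). Now I'll level the tool using the j6 limit.

```bash
python3 -m handwheel '[[0.7,0,3.4,0,0],[0.7,0,3.4,0,0],[0.7,0,0,0,0]]'; python3 go.py .45 0 .17 .075;  python3 -m handwheel '[[0.7,0,3.4,0,0],[0.7,0,0,0,0]]'; python3 go.py .45 0 .17 .075
```

```text
t: 27.8
tool_pos: [0.4809, 0.101, 0.1731]
eef_rot: [-3.118, 0.003, 0.053]
wrist_force: [0.3, 0.6, -0.8]
grip_width: 0.702
shift cm [-3.62  9.93  0.09] turn -0.022 | pos [0.4809 0.101  0.1731] rpy [-3.118e+00  3.000e-03  5.300e-02] q [ 0.06 -0.04 -0.11  1.51  0.02 -3.14] F [ 0.3  0.6 -0.8] w 0.702 t 27.8
t: 28.05
tool_pos: [0.4821, 0.0846, 0.1724]
eef_rot: [-3.133, 0.003, 0.03]
wrist_force: [-0.6, 0.5, 0.3]
grip_width: 0.699
shift cm [-3.47  8.36  0.18] turn -0.045 | pos [0.4821 0.0846 0.1724] rpy [-3.133e+00  3.000e-03  3.000e-02] q [ 0.03 -0.05 -0.11  1.51  0.01 -3.14] F [-0.6  0.5  0.3] w 0.699 t 28.05
```

```bash
python3 -m handwheel '[[0.7,0,1.9,0,0],[0.7,0,0,0,0]]'; python3 -m handwheel '[[0.8,0,0,0,0.16],[0.8,0,0,0,0.16],[0.8,0,0,0,0.16],[0.8,0,0,0,0.16],[0.8,0,0,0,0.16],[0.8,0,0,0,0.16],[0.8,0,0,0,0.16],[0.8,0,0,0,0.16]]'; python3 -m handwheel '[[0.8,0,0,0,0.15],[0.8,0,0,0,0.07],[0.8,0,0,0,0]]';  python3 - <<'E'
from h import *
im=cap("top","t12"); print(blobs(im,105,130)[0]); crop(im,0,100,512,384,1.5,"t12f")
E
python3 go.py .4337 -.0644 .1 -1.496
```

```text
t: 28.3
tool_pos: [0.4825, 0.0754, 0.1723]
eef_rot: [3.141, 0.003, 0.017]
wrist_force: [0.3, 0.3, -0.0]
grip_width: 0.702
t: 29.3
tool_pos: [0.4825, 0.0759, 0.1724]
eef_rot: [3.139, 0.001, -1.268]
wrist_force: [-0.5, -0.7, 0.3]
grip_width: 0.799
t: 29.68
tool_pos: [0.4825, 0.0758, 0.1723]
eef_rot: [3.139, 0.0, -1.482]
wrist_force: [0.1, -0.7, 0.2]
grip_width: 0.805
[([194, 142, 13, 41, 187], [201.1, 157.3]), ([310, 220, 13, 12, 109], [316.0, 225.6]), ([260, 228, 12, 12, 99], [265.0, 232.8]), ([88, 261, 28, 60, 836], [102.6, 287.9])]
shift cm [13.53  6.09  7.24] turn 0.015 | pos [0.4825 0.0758 0.1723] rpy [ 3.139  0.    -1.481] q [ 0.02 -0.05 -0.12  1.51  0.   -1.64] F [ 0.  -0.3  0.2] w 0.799 t 29.73
```

View pics/t12f.png

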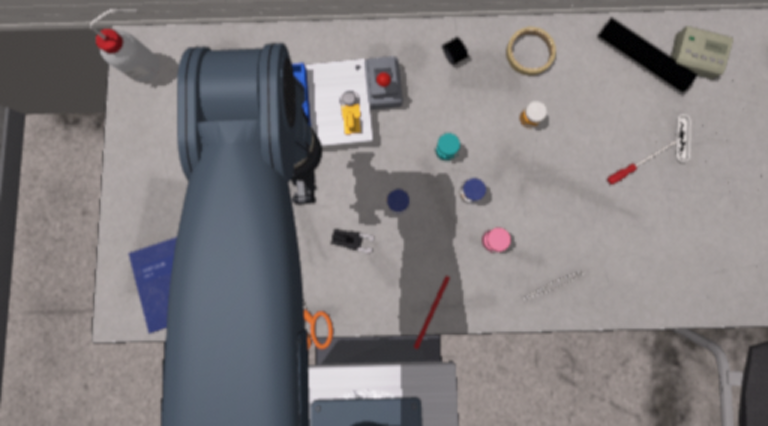

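The tool is level again, and the jars are unchanged (caps at (265,233), (316,226) and (357,174)). Picking the first blue jar.

```bash
python3 -m handwheel '[[0.85,3.4,1.5,0.8,0],[0.85,3.4,1.5,1,0],[0.85,3.4,1.5,1,0],[0.85,3.33,1.59,1.4,0],[0.85,0,0,0,0]]'; python3 go.py .4337 -.0644 .034 -1.496; python3 - <<'E'
from h import *
s=cap("scene","s13"); crop(s,240,180,340,270,8,"s13c")
E
```

```text
t: 30.35
tool_pos: [0.4321, -0.0658, 0.1292]
eef_rot: [3.137, 0.001, -1.486]
wrist_force: [-0.1, -0.1, -0.5]
grip_width: 0.849
shift cm [-0.12 -0.22  9.52] turn 0.01 | pos [ 0.4321 -0.0658  0.1292] rpy [ 3.137e+00  1.000e-03 -1.486e+00] q [-0.3  -0.18 -0.32  1.44 -0.   -1.96] F [-0.1 -0.1 -0.5] w 0.849 t 30.35
```

View pics/s13c.png

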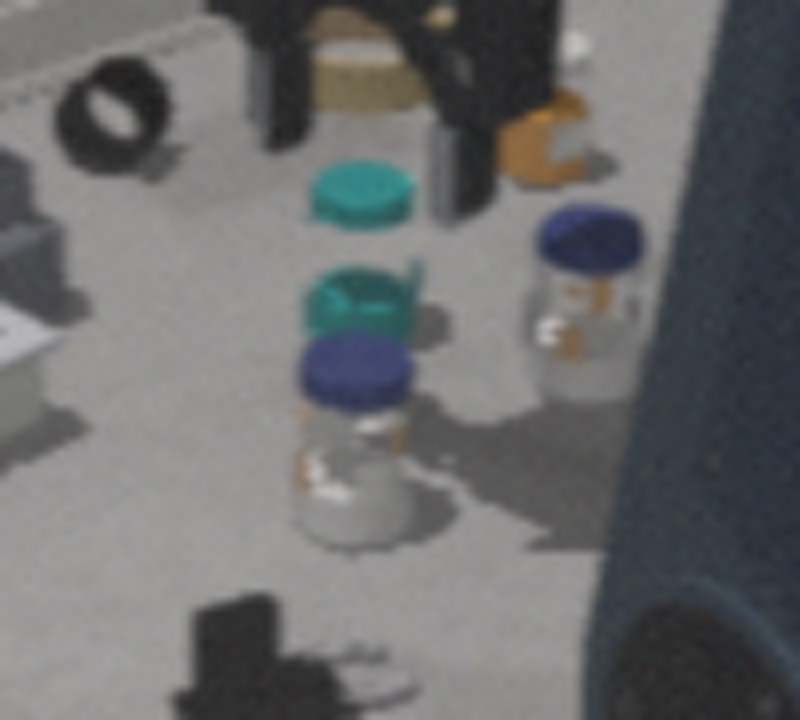

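The open fingers are above the first blue jar, which stands upright with its cap at crop (357,365). Descending and gripping.

```bash
python3 -m handwheel '[[0.85,-0.12,-0.22,2.5,0],[0.85,0,0,2.5,0],[0.85,0,0,2.5,0],[0.85,0,0,1.7,0],[0.85,0,0,0,0]]'; python3 go.py .4337 -.0644 .034 -1.496; python3 -m handwheel '[[0.3,0,0,0,0],[0.3,0,0,0,0],[0.3,0,0,0,0],[0.3,0,0,0,0],[0.3,0,0,0,0]]'; python3 go.py .4337 -.0644 .034 -1.496
```

```text
t: 31.02
tool_pos: [0.4345, -0.0621, 0.0373]
eef_rot: [3.136, 0.001, -1.482]
wrist_force: [0.3, 0.0, 0.7]
grip_width: 0.853
shift cm [0.22 0.1  0.33] turn 0.014 | pos [ 0.4345 -0.0621  0.0373] rpy [ 3.136e+00  1.000e-03 -1.482e+00] q [-0.29 -0.12 -0.46  1.24 -0.   -1.95] F [0.3 0.  0.7] w 0.853 t 31.02
t: 31.65
tool_pos: [0.4366, -0.0635, 0.0402]
eef_rot: [3.142, -0.001, -1.483]
wrist_force: [-0.9, 0.3, 5.6]
grip_width: 0.471
shift cm [0.07 0.3  0.62] turn 0.013 | pos [ 0.4366 -0.0635  0.0402] rpy [ 3.142e+00 -1.000e-03 -1.483e+00] q [-0.3  -0.13 -0.45  1.24 -0.   -1.95] F [-0.9  0.3  5.6] w 0.471 t 31.65
```

```bash
python3 -m handwheel '[[0.3,0,0,-3,0],[0.3,0,0,-3,0],[0.3,0,0,-3,0],[0.3,0,0,-3,0]]'; python3 go.py .6526 .1276 .16 -1.496; python3 -m handwheel '[[0.3,-2.45,-3.3,0,0],[0.3,-2.45,-3.3,0,0],[0.3,-2.45,-3.3,0,0],[0.3,-2.45,-3.3,0,0],[0.3,-2.45,-3.3,0,0],[0.3,-2.45,-3.3,0,0],[0.3,-2.4,-3.3,0,0],[0.3,0,0,0,0]]'; python3 go.py .6526 .1276 .11 -1.496
```

```text
t: 32.15
tool_pos: [0.4356, -0.063, 0.1591]
eef_rot: [3.139, 0.0, -1.483]
wrist_force: [-0.1, -0.8, -2.0]
grip_width: 0.467
shift cm [-17.09 -23.29  -0.14] turn 0.013 | pos [ 0.4356 -0.063   0.1591] rpy [ 3.139  0.    -1.483] q [-0.3  -0.18 -0.26  1.49 -0.   -1.95] F [-0.1 -0.8 -2. ] w 0.467 t 32.15
t: 33.15
tool_pos: [0.6517, 0.1294, 0.155]
eef_rot: [3.136, 0.001, -1.48]
wrist_force: [-0.5, -0.1, -2.0]
grip_width: 0.467
shift cm [ 0.2  -0.09  4.5 ] turn 0.016 | pos [0.6517 0.1294 0.155 ] rpy [ 3.136e+00  1.000e-03 -1.480e+00] q [ 0.09  0.42  0.39  1.54  0.   -1.57] F [-0.5 -0.1 -2. ] w 0.467 t 33.15
```

```bash
python3 -m handwheel '[[0.3,0.2,-0.09,1,0],[0.3,0,0,1,0],[0.3,0,0,0.7,0],[0.3,0,0,0,0],[0.3,0,0,0,0]]'; python3 go.py .6526 .1276 .11 -1.496;  python3 - <<'E'
from h import *
s=cap("scene","s14"); crop(s,140,150,240,250,7,"s14c")
s=cap("top","t14"); crop(s,140,120,260,220,6,"t14c")
E
```

```text
t: 33.78
tool_pos: [0.6518, 0.1255, 0.1313]
eef_rot: [3.139, 0.0, -1.483]
wrist_force: [1.1, 0.4, -0.7]
grip_width: 0.472
shift cm [-0.21 -0.1   2.13] turn 0.013 | pos [0.6518 0.1255 0.1313] rpy [ 3.139  0.    -1.483] q [ 0.09  0.42  0.33  1.49  0.   -1.57] F [ 1.1  0.4 -0.7] w 0.472 t 33.77
```

View pics/s14c.png

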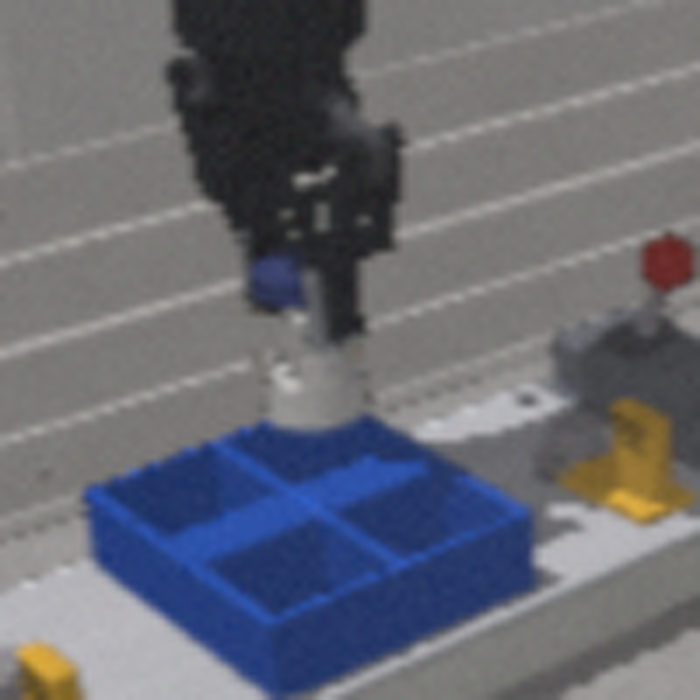

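View pics/t14c.png

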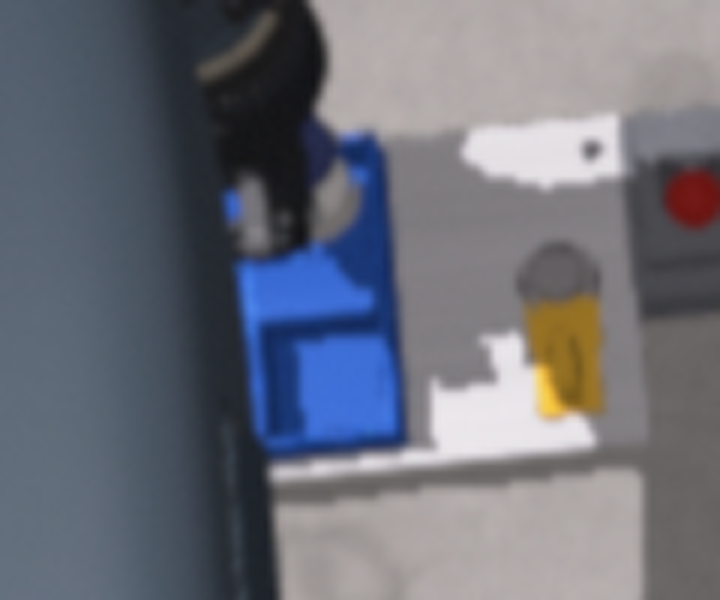

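The jar hangs upright over the back right cell. I'll correct by 2 mm and lower it in stages while watching the force.

```bash
python3 -m handwheel '[[0.3,-0.2,-0.1,0.4,0],[0.3,0,0,0.6,0],[0.3,0,0,0.5,0],[0.3,0,0,0,0]]'; python3 -m handwheel '[[0.3,0,0,0.8,0],[0.3,0,0,0.8,0],[0.3,0,0,0.5,0],[0.3,0,0,0,0]]'; python3 go.py .6526 .1276 .088 -1.496
```

```text
t: 34.38
tool_pos: [0.6519, 0.1277, 0.1146]
eef_rot: [3.137, 0.0, -1.483]
wrist_force: [-0.1, 0.1, -1.9]
grip_width: 0.466
t: 34.88
tool_pos: [0.6519, 0.1277, 0.0938]
eef_rot: [3.137, 0.0, -1.483]
wrist_force: [0.2, -0.6, -0.8]
grip_width: 0.468
shift cm [ 0.01 -0.07  0.58] turn 0.013 | pos [0.6519 0.1277 0.0938] rpy [ 3.137  0.    -1.483] q [ 0.09  0.43  0.28  1.42  0.   -1.57] F [ 0.2 -0.6 -0.8] w 0.468 t 34.88
```

```bash
python3 -m handwheel '[[0.3,0,0,0.4,0],[0.3,0,0,0.2,0],[0.3,0,0,0,0]]'; python3 -m handwheel '[[0.3,0,0,0.15,0],[0.3,0,0,0,0]]'
```

```text
t: 35.25
tool_pos: [0.6524, 0.1277, 0.0887]
eef_rot: [3.139, 0.0, -1.483]
wrist_force: [-0.1, -0.2, -2.3]
grip_width: 0.467
t: 35.5
tool_pos: [0.6527, 0.1278, 0.0875]
eef_rot: [3.139, 0.0, -1.483]
wrist_force: [0.1, -0.2, -0.9]
grip_width: 0.471
```

```bash
python3 -m handwheel '[[0.3,0,0,0.1,0],[0.3,0,0,0,0]]'; python3 -m handwheel '[[0.65,0,0,0,0],[0.65,0,0,0,0],[0.65,0,0,0,0],[0.65,0,0,-1.5,0],[0.65,0,0,-3,0],[0.65,0,0,-3,0]]'; python3 go.py .45 -.1971 .16 -1.496;  python3 - <<'E'
from h import *
s=cap("scene","s15"); crop(s,140,170,240,250,7,"s15c")
E
```

```text
t: 35.75
tool_pos: [0.6527, 0.1277, 0.0874]
eef_rot: [3.14, 0.0, -1.483]
wrist_force: [-2.2, -1.1, 3.7]
grip_width: 0.467
t: 36.5
tool_pos: [0.6528, 0.1277, 0.1632]
eef_rot: [3.14, 0.0, -1.483]
wrist_force: [-0.7, 0.1, 0.0]
grip_width: 0.651
shift cm [30.58 23.06  0.35] turn 0.013 | pos [0.6528 0.1277 0.1632] rpy [ 3.14   0.    -1.483] q [ 0.09  0.42  0.4   1.55  0.   -1.57] F [-0.7  0.1  0. ] w 0.651 t 36.5
```

View pics/s15c.png

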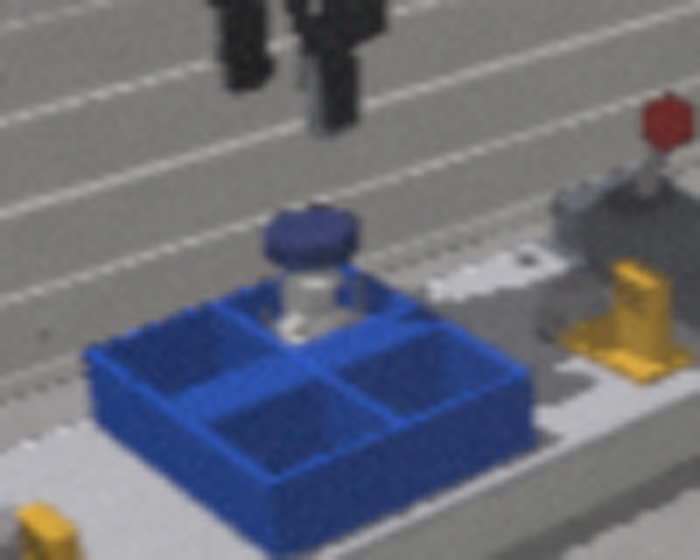

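The first jar stands upright in the back right cell. On to the second blue jar.

```bash
python3 -m handwheel '[[0.8,2.5,2.5,0,0],[0.8,3.5,2.56,0,0],[0.8,3.5,2.56,0,0],[0.8,3.5,2.56,0,0],[0.8,3.5,2.56,0,0],[0.8,3.5,2.56,0,0],[0.8,3.5,2.56,0,0],[0.8,3.5,2.56,0,0]]'; python3 -m handwheel '[[0.85,3.5,2.56,0,0],[0.85,0,0,2,0],[0.85,0,0,0,0]]'; python3 - <<'E'
from h import *
im=cap("top","t16"); b=blobs(im,105,130,amin=10)[0]; print(b); print(onz("top",b[-2][1],.069)); crop(im,0,100,512,384,1.5,"t16f")
s=cap("scene","s16"); crop(s,240,150,340,240,7,"s16c")
E
python3 go.py .45 -.1971 .037 -1.496
```

```text
t: 37.55
tool_pos: [0.4727, -0.1605, 0.1631]
eef_rot: [3.141, -0.001, -1.483]
wrist_force: [0.6, -1.0, 0.2]
grip_width: 0.801
t: 37.92
tool_pos: [0.4496, -0.1963, 0.1413]
eef_rot: [3.138, 0.001, -1.484]
wrist_force: [0.2, 1.0, -0.4]
grip_width: 0.854
[([158, 142, 49, 56, 2245], [181.6, 170.6]), ([88, 260, 45, 61, 1499], [109.7, 290.4])]
[0.60803523 0.1563032  0.069     ]
shift cm [ 0.09  0.07 10.57] turn 0.014 | pos [ 0.4508 -0.1962  0.1427] rpy [ 3.14  -0.    -1.482] q [-0.55 -0.04 -0.16  1.45 -0.   -2.21] F [ 0.2 -0.1  0.7] w 0.851 t 38.02
```

View pics/t16f.png

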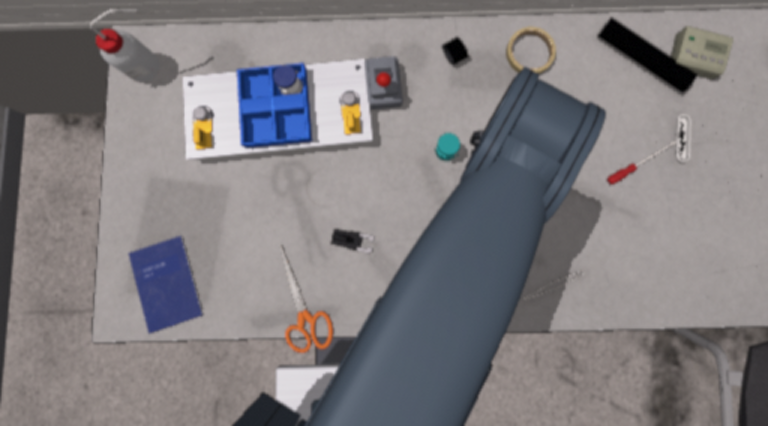

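View pics/s16c.png

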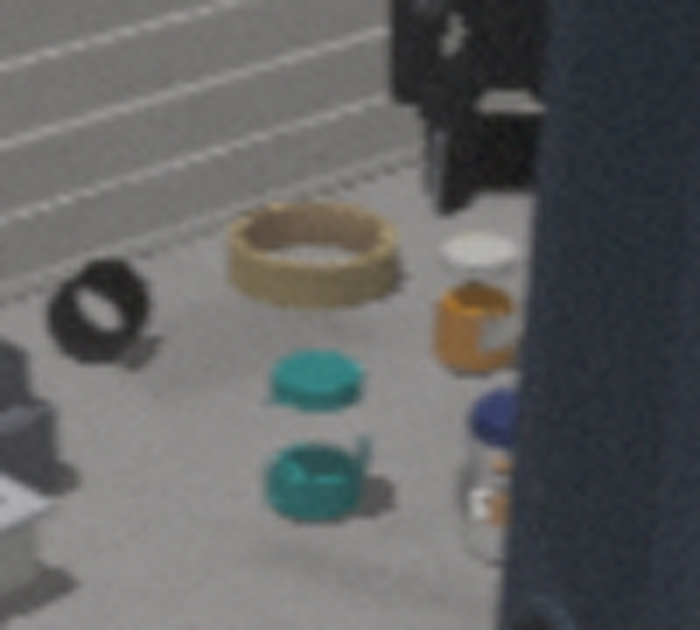

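The second jar's left cap edge is still at scene column 307, so it hasn't moved. Both clips and the first jar look right in the top view. Descending.

```bash
python3 -m handwheel '[[0.85,0.09,0.07,2.5,0],[0.85,0,0,2.5,0],[0.85,0,0,2.5,0],[0.85,0,0,2.5,0],[0.85,0,0,0.5,0],[0.85,0,0,0,0]]'; python3 go.py .45 -.1971 .037 -1.496; python3 -m handwheel '[[0.3,0,0,0,0],[0.3,0,0,0,0],[0.3,0,0,0,0],[0.3,0,0,0,0],[0.3,0,0,0,0]]'; python3 go.py .5728 .1216 .16 -1.496
```

```text
t: 38.78
tool_pos: [0.4503, -0.1971, 0.0377]
eef_rot: [3.14, -0.0, -1.482]
wrist_force: [-0.4, -0.1, 1.4]
grip_width: 0.85
shift cm [-0.    0.03  0.07] turn 0.014 | pos [ 0.4503 -0.1971  0.0377] rpy [ 3.14  -0.    -1.482] q [-0.55  0.01 -0.33  1.23 -0.   -2.21] F [-0.4 -0.1  1.4] w 0.85 t 38.77
t: 39.4
tool_pos: [0.4509, -0.198, 0.0389]
eef_rot: [-3.142, -0.002, -1.483]
wrist_force: [-1.0, 0.2, 7.0]
grip_width: 0.466
shift cm [-30.75 -14.95 -12.17] turn 0.013 | pos [ 0.4509 -0.198   0.0389] rpy [-3.142e+00 -2.000e-03 -1.483e+00] q [-0.55  0.01 -0.32  1.23 -0.   -2.21] F [-1.   0.2  7. ] w 0.466 t 39.4
```

```bash
python3 -m handwheel '[[0.3,0,0,-3,0],[0.3,0,0,-3,0],[0.3,0,0,-3,0],[0.3,0,0,-3,0],[0.3,0,0,-0.5,0]]'; python3 -m handwheel '[[0.3,-3.85,-1.87,0,0],[0.3,-3.85,-1.87,0,0],[0.3,-3.85,-1.87,0,0],[0.3,-3.85,-1.87,0,0],[0.3,-3.85,-1.87,0,0],[0.3,-3.85,-1.87,0,0],[0.3,-3.85,-1.87,0,0],[0.3,-3.8,-1.87,0,0]]';python3 -m handwheel '[[0.3,0,0,1,0],[0.3,0,0,1,0],[0.3,0,0,0,0],[0.3,0,0,0,0]]'; python3 go.py .5728 .1216 .115 -1.496
```

```text
t: 40.02
tool_pos: [0.4513, -0.198, 0.1642]
eef_rot: [-3.141, -0.002, -1.483]
wrist_force: [0.7, -0.5, -2.1]
grip_width: 0.469
t: 41.02
tool_pos: [0.5714, 0.1235, 0.1593]
eef_rot: [3.136, 0.0, -1.483]
wrist_force: [-0.0, -0.8, -1.0]
grip_width: 0.468
t: 41.52
tool_pos: [0.5716, 0.1212, 0.1414]
eef_rot: [3.138, 0.0, -1.484]
wrist_force: [-0.4, 0.7, -0.3]
grip_width: 0.464
shift cm [-0.03 -0.13  2.64] turn 0.012 | pos [0.5716 0.1212 0.1414] rpy [ 3.138  0.    -1.484] q [ 0.09  0.2   0.09  1.46  0.   -1.56] F [-0.4  0.7 -0.3] w 0.464 t 41.52
```

```bash
python3 -m handwheel '[[0.3,-0.03,-0.13,1,0],[0.3,0,0,1,0],[0.3,0,0,0,0]]'; python3 - <<'E'
from h import *
s=cap("scene","s17"); crop(s,140,170,240,250,7,"s17c")
E
python3 -m handwheel '[[0.3,0,0,0.8,0],[0.3,0,0,0.8,0],[0.3,0,0,0.8,0],[0.3,0,0,0,0]]'; python3 go.py .5728 .1216 .0865 -1.496
```

```text
t: 41.9
tool_pos: [0.572, 0.1224, 0.1198]
eef_rot: [3.136, 0.0, -1.483]
wrist_force: [0.9, -0.2, -1.7]
grip_width: 0.467
t: 42.45
tool_pos: [0.5722, 0.1226, 0.0962]
eef_rot: [3.136, 0.0, -1.483]
wrist_force: [-0.1, -0.4, -1.0]
grip_width: 0.466
shift cm [ 0.1  -0.06  0.97] turn 0.013 | pos [0.5722 0.1226 0.0962] rpy [ 3.136  0.    -1.483] q [ 0.1   0.22  0.02  1.38  0.   -1.56] F [-0.1 -0.4 -1. ] w 0.466 t 42.45
```

View pics/s17c.png

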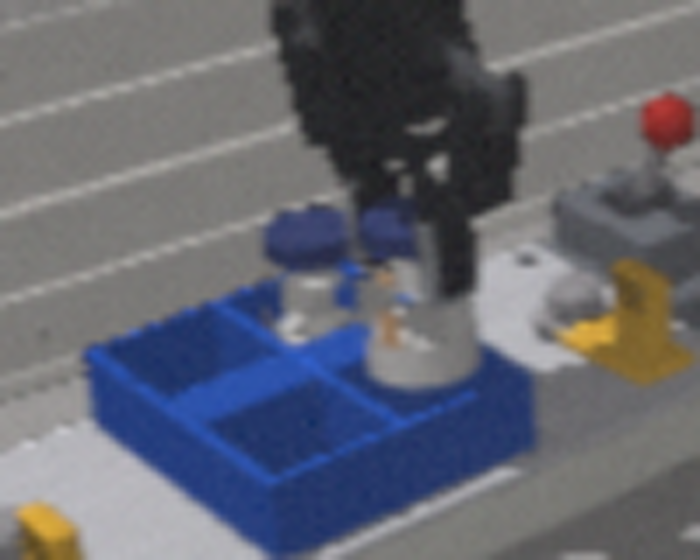

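The jar went into the front right cell without any contact force. Setting it down and releasing.

```bash
python3 -m handwheel '[[0.3,0,0,0.6,0],[0.3,0,0,0.2,0],[0.3,0,0,0,0]]'; python3 -m handwheel '[[0.3,0,0,0.2,0],[0.3,0,0,0,0]]'
```

```text
t: 42.82
tool_pos: [0.5729, 0.1226, 0.0894]
eef_rot: [3.139, 0.0, -1.483]
wrist_force: [0.1, 0.5, -1.5]
grip_width: 0.47
t: 43.08
tool_pos: [0.5731, 0.1226, 0.0875]
eef_rot: [3.139, 0.0, -1.483]
wrist_force: [-0.5, -0.5, -1.4]
grip_width: 0.466
```

```bash
python3 -m handwheel '[[0.3,0,0,0.15,0],[0.3,0,0,0,0]]';  python3 -m handwheel '[[0.65,0,0,0,0],[0.65,0,0,0,0],[0.65,0,0,0,0],[0.65,0,0,-1.5,0],[0.65,0,0,-3,0],[0.65,0,0,-3.5,0]]'; python3 go.py .588 -.3157 .16 -1.496;  python3 - <<'E'
from h import *
s=cap("scene","s18"); crop(s,140,170,240,250,7,"s18c")
im=cap("top","t18"); crop(im,0,100,512,384,1.5,"t18f"); crop(im,320,110,400,190,8,"t18c")
E
```

```text
t: 43.32
tool_pos: [0.5731, 0.1226, 0.0861]
eef_rot: [3.139, 0.0, -1.483]
wrist_force: [0.3, -0.6, -1.1]
grip_width: 0.471
t: 44.08
tool_pos: [0.573, 0.1226, 0.1674]
eef_rot: [3.139, 0.0, -1.483]
wrist_force: [0.8, 0.4, -0.6]
grip_width: 0.647
shift cm [43.79  2.35  0.74] turn 0.013 | pos [0.573  0.1226 0.1674] rpy [ 3.139  0.    -1.483] q [ 0.1   0.21  0.14  1.51  0.   -1.56] F [ 0.8  0.4 -0.6] w 0.647 t 44.08
```

View pics/s18c.png

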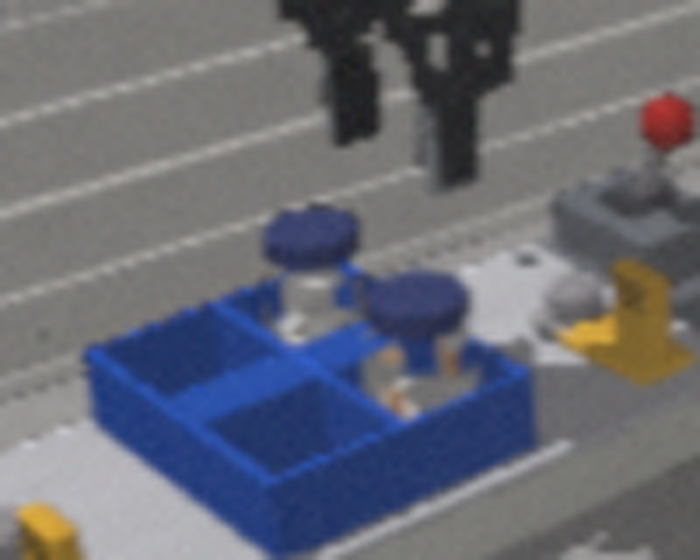

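View pics/t18c.png

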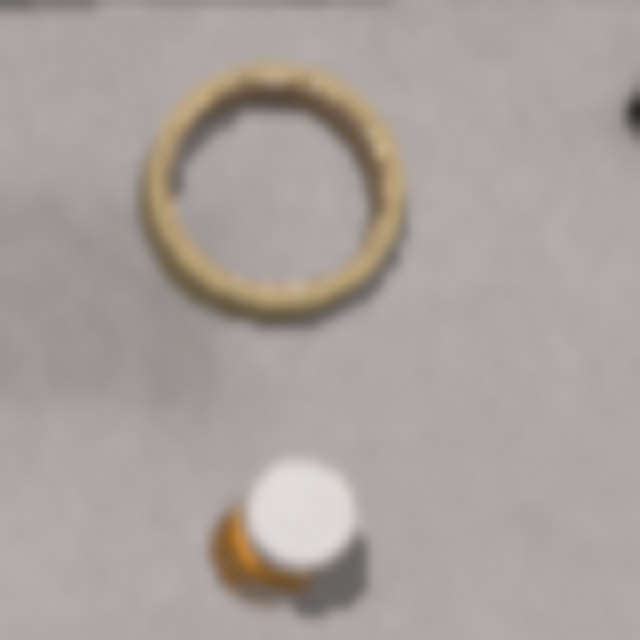

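View pics/t18f.png

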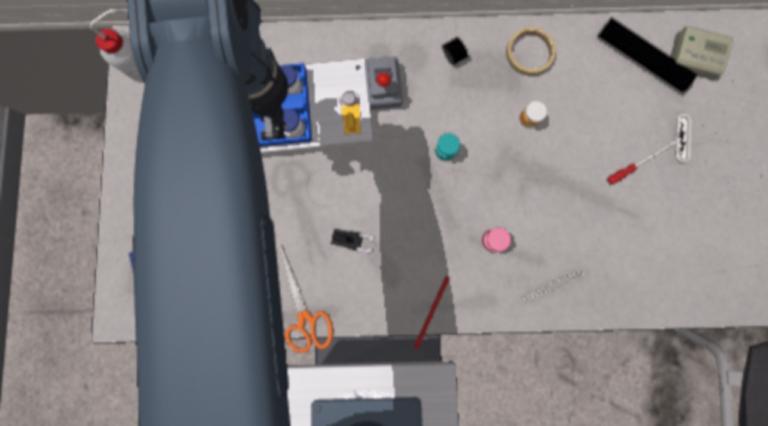

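Both blue jars are upright in cells. The white-capped jar is still at (357,174), clear of the tape. Going to it.

```bash
python3 - <<'E'
from h import *
T=lambda c:(np.array(c)+.5)/8-.5+np.array((320,110))
print(onz("top",T((301,512)),.063), onz("top",T((285,320)),.0))
E
python3 -m handwheel '[[0.75,3,0.2,0,0],[0.75,4,0.2,0,0],[0.75,4,0.2,0,0],[0.75,4,0.2,0,0],[0.75,4,0.2,0,0],[0.75,4,0.2,0,0],[0.75,4,0.2,0,0],[0.75,4,0.2,0,0]]'; python3 -m handwheel '[[0.75,4,0.2,0,0],[0.75,4,0.2,0,0],[0.75,4,0.2,0,0],[0.75,0.8,0.1,2,0],[0.75,0,0,2,0],[0.75,0,0,0,0]]'; python3 go.py .588 -.3157 .034 -1.496
```

```text
[ 0.5886772  -0.31568993  0.063     ] [ 0.67463406 -0.32981358  0.        ]
t: 45.18
tool_pos: [0.5845, -0.1889, 0.1662]
eef_rot: [3.139, 0.0, -1.483]
wrist_force: [0.4, 0.1, -0.2]
grip_width: 0.746
t: 45.92
tool_pos: [0.587, -0.3138, 0.1225]
eef_rot: [3.134, 0.005, -1.482]
wrist_force: [-0.3, 0.1, -0.1]
grip_width: 0.75
shift cm [ 0.24 -0.15  8.85] turn 0.014 | pos [ 0.587  -0.3138  0.1225] rpy [ 3.134  0.005 -1.482] q [-0.59  0.43  0.34  1.48 -0.   -2.25] F [-0.3  0.1 -0.1] w 0.75 t 45.92
```

```bash
python3 -m handwheel '[[0.75,0.15,-0.15,2.5,0],[0.75,0,0,2.5,0],[0.75,0,0,2.5,0],[0.75,0,0,1.1,0],[0.75,0,0,0,0]]'; python3 go.py .5883 -.3157 .036 -1.496; python3 -m handwheel '[[0.3,0,0,0,0],[0.3,0,0,0,0],[0.3,0,0,0,0],[0.3,0,0,0,0],[0.3,0,0,0,0]]'; python3 go.py .5684 .1794 .16 -1.496
```

```text
t: 46.55
tool_pos: [0.5898, -0.3162, 0.0396]
eef_rot: [3.138, 0.001, -1.482]
wrist_force: [-0.4, -0.8, 0.4]
grip_width: 0.754
shift cm [-0.06  0.14  0.36] turn 0.014 | pos [ 0.5898 -0.3162  0.0396] rpy [ 3.138e+00  1.000e-03 -1.482e+00] q [-0.59  0.46  0.21  1.32 -0.   -2.25] F [-0.4 -0.8  0.4] w 0.754 t 46.55
t: 47.18
tool_pos: [0.5912, -0.3179, 0.0423]
eef_rot: [-3.142, -0.002, -1.483]
wrist_force: [-0.6, -0.2, 6.5]
grip_width: 0.422
shift cm [-49.72  -2.09 -11.87] turn 0.013 | pos [ 0.5912 -0.3179  0.0423] rpy [-3.142e+00 -2.000e-03 -1.483e+00] q [-0.59  0.46  0.22  1.32 -0.   -2.25] F [-0.6 -0.2  6.5] w 0.422 t 47.17
```

```bash
python3 -m handwheel '[[0.3,0,0,-1.5,0],[0.3,0,0,-3,0],[0.3,0,0,-3,0],[0.3,0,0,-3,0],[0.3,0,0,-2,0],[0.3,0,0,0,0]]'; python3 - <<'E'
from h import *
s=cap("scene","s19"); crop(s,260,120,360,220,6,"s19c")
im=cap("top","t19"); crop(im,320,110,420,210,6,"t19c")
E
```

```text
t: 47.92
tool_pos: [0.5917, -0.3178, 0.1678]
eef_rot: [-3.14, -0.003, -1.483]
wrist_force: [-0.3, 0.7, -1.4]
grip_width: 0.423
```

View pics/s19c.png

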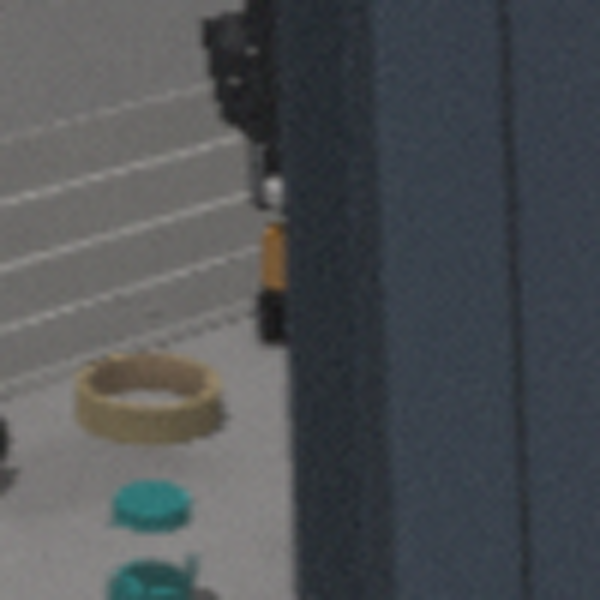

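View pics/t19c.png

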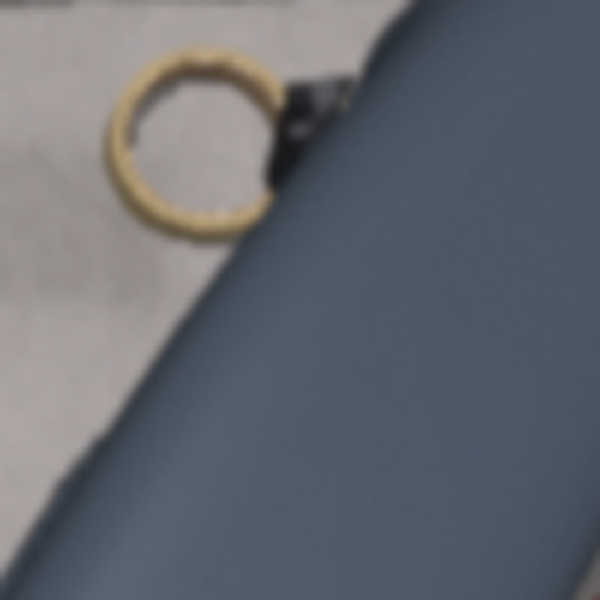

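The jar is held upright: the orange body shows under the finger at scene crop (272,255). I'll carry it higher so it passes over the ball and the jars.

```bash
python3 -m handwheel '[[0.3,-2,1,-2,0],[0.3,-4,1,-2,0],[0.3,-4,0,0,0],[0.3,-4,0,0,0],[0.3,-4,0,0,0],[0.3,-4,0,0,0],[0.3,-4,0,0,0],[0.3,-4,0,0,0]]'; python3 -m handwheel '[[0.3,-4,-1,0,0],[0.3,-4,-1,0,0],[0.3,-4,-1,0,0],[0.3,-4,-1,0,0],[0.3,-3.5,0,0,0],[0.3,0,0,0,0],[0.3,0,0,0,0]]'; python3 go.py .5684 .1794 .125 -1.496
```

```text
t: 49.02
tool_pos: [0.543, -0.0185, 0.203]
eef_rot: [3.136, 0.001, -1.483]
wrist_force: [0.1, -0.1, -1.0]
grip_width: 0.42
t: 49.9
tool_pos: [0.5663, 0.1774, 0.2035]
eef_rot: [3.136, -0.001, -1.483]
wrist_force: [-0.3, -0.4, -1.2]
grip_width: 0.423
shift cm [-0.19 -0.27  7.85] turn 0.013 | pos [0.5663 0.1774 0.2035] rpy [ 3.136e+00 -1.000e-03 -1.483e+00] q [ 0.19  0.23  0.25  1.59 -0.   -1.47] F [-0.3 -0.4 -1.2] w 0.423 t 49.9
```

```bash
python3 -m handwheel '[[0.3,-0.19,-0.27,2,0],[0.3,0,0,2,0],[0.3,0,0,2,0],[0.3,0,0,1.7,0],[0.3,0,0,0,0]]'; python3 go.py .5684 .1794 .09 -1.496; python3 - <<'E'
from h import *
s=cap("scene","s20"); crop(s,140,170,240,250,7,"s20c")
E
```

```text
t: 50.52
tool_pos: [0.5679, 0.1788, 0.1258]
eef_rot: [3.135, -0.0, -1.484]
wrist_force: [-0.6, 0.3, -1.6]
grip_width: 0.423
shift cm [-0.06 -0.08  3.58] turn 0.012 | pos [0.5679 0.1788 0.1258] rpy [ 3.135 -0.    -1.484] q [ 0.19  0.24  0.1   1.44  0.   -1.47] F [-0.6  0.3 -1.6] w 0.423 t 50.52
```

View pics/s20c.png

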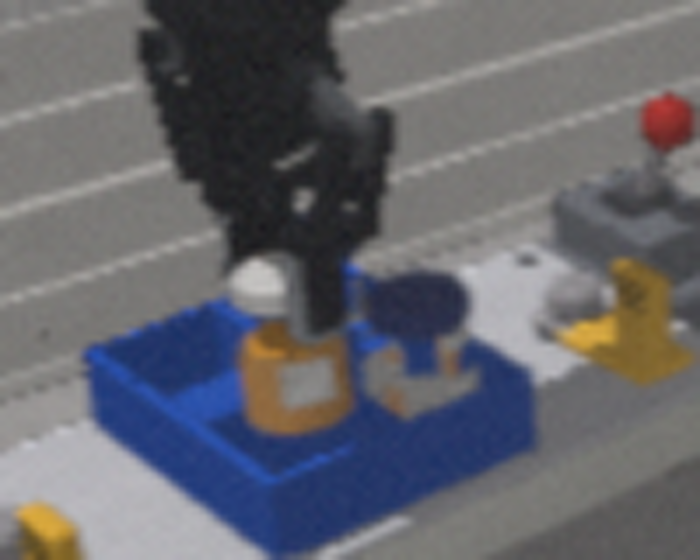

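The orange jar hangs upright over the front left cell. Lowering it.

```bash
python3 -m handwheel '[[0.3,0,0,0.8,0],[0.3,0,0,0.8,0],[0.3,0,0,0.6,0],[0.3,0,0,0,0]]'; python3 -m handwheel '[[0.3,0,0,0.6,0],[0.3,0,0,0.4,0],[0.3,0,0,0,0]]'; python3 -m handwheel '[[0.3,0,0,0.2,0],[0.3,0,0,0.1,0],[0.3,0,0,0,0]]'
```

```text
t: 51.08
tool_pos: [0.5687, 0.1799, 0.1052]
eef_rot: [3.137, 0.0, -1.483]
wrist_force: [-0.6, 0.5, -2.1]
grip_width: 0.423
t: 51.45
tool_pos: [0.5688, 0.1798, 0.0955]
eef_rot: [3.138, 0.0, -1.483]
wrist_force: [-0.0, -0.5, -0.6]
grip_width: 0.423
t: 51.82
tool_pos: [0.5692, 0.1799, 0.0931]
eef_rot: [3.139, 0.0, -1.483]
wrist_force: [-0.9, -0.4, -1.1]
grip_width: 0.421
```

```bash
python3 -m handwheel '[[0.3,0,0,0.2,0],[0.3,0,0,0,0]]'; python3 -m handwheel '[[0.3,0,0,0.2,0],[0.3,0,0,0,0]]'; python3 -m handwheel '[[0.3,0,0,0.1,0],[0.3,0,0,0,0]]'
```

```text
t: 52.08
tool_pos: [0.5691, 0.1799, 0.0908]
eef_rot: [3.139, 0.0, -1.483]
wrist_force: [-0.7, 0.8, -1.4]
grip_width: 0.424
t: 52.32
tool_pos: [0.5694, 0.18, 0.0895]
eef_rot: [3.139, 0.0, -1.483]
wrist_force: [-0.3, 0.4, 0.1]
grip_width: 0.425
t: 52.58
tool_pos: [0.5695, 0.18, 0.0893]
eef_rot: [3.14, 0.0, -1.483]
wrist_force: [-2.1, -0.6, 5.5]
grip_width: 0.425
```

The orange jar is on the floor of its cell. Releasing it, rising and checking everything before the switch.

```bash
python3 -m handwheel '[[0.6,0,0,0,0],[0.6,0,0,0,0],[0.6,0,0,0,0],[0.6,0,0,-1.5,0],[0.6,0,0,-3,0],[0.6,0,0,-3.5,0],[0.6,0,0,-3,0],[0.3,2,3,0,0]]'; python3 -m handwheel '[[0,3,4,0,0],[0,4,4,0,0],[0,4,3,0,0],[0,4,0,0,0],[0,4,0,0,0],[0,4,0,0,0],[0,0,0,0,0]]';python3 - <<'E'
from h import *
s=cap("scene","s21"); crop(s,110,170,260,280,5,"s21c")
im=cap("top","t21"); crop(im,0,100,512,384,1.5,"t21f"); crop(im,110,130,270,215,5,"t21c")
E
python3 go.py .58 -.046 .14 -1.496
```

```text
t: 53.58
tool_pos: [0.5446, 0.1583, 0.2027]
eef_rot: [-3.136, 0.001, -1.481]
wrist_force: [0.2, -0.5, -0.1]
grip_width: 0.403
t: 54.45
tool_pos: [0.4524, -0.0838, 0.1995]
eef_rot: [3.14, -0.001, -1.487]
wrist_force: [-0.1, 0.1, -0.1]
grip_width: 0.001
shift cm [ -2.43 -13.06   5.91] turn 0.012 | pos [ 0.4521 -0.0816  0.1993] rpy [ 3.14   0.    -1.484] q [-0.32 -0.13 -0.13  1.57 -0.   -1.98] F [ 0.3 -0.2 -0.5] w -0.001 t 54.55
```

View pics/s21c.png

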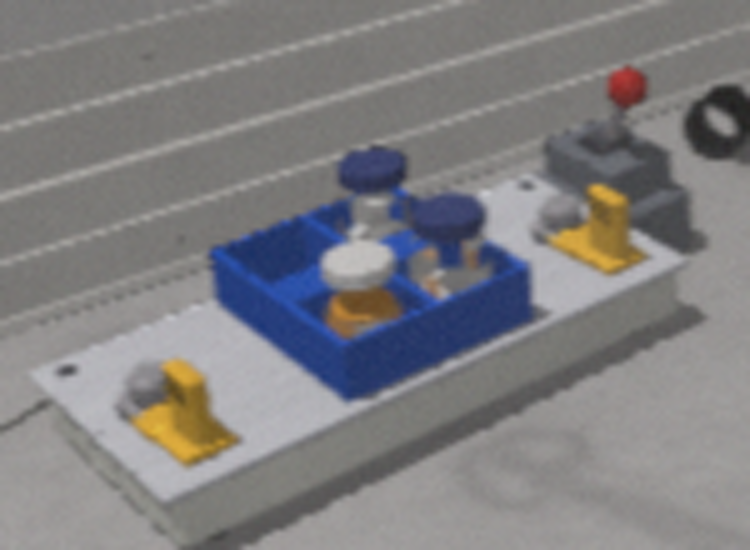

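View pics/t21c.png

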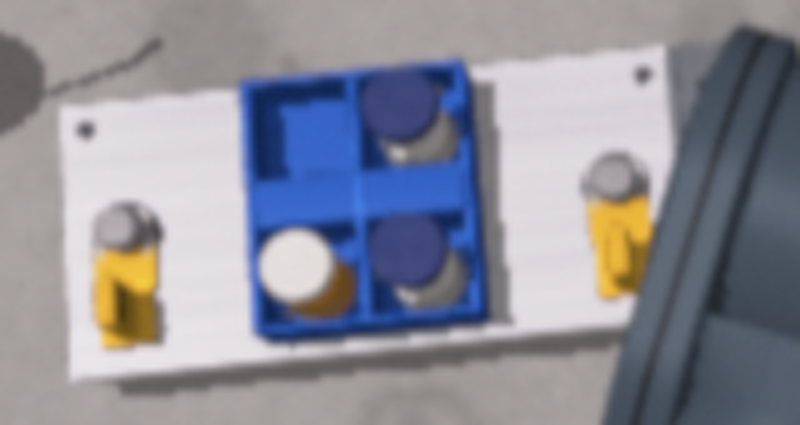

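View pics/t21f.png

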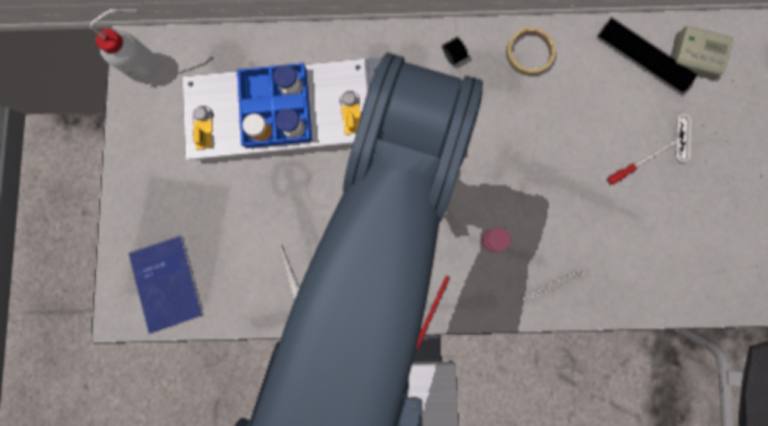

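```bash
python3 - <<'E'
from h import *
T=lambda c:(np.array(c)+.5)/5-.5+np.array((110,130))
u=np.array([.9972,.0749]);v=np.array([-.0749,.9972]);o=np.array([.6105,.1535])
L=lambda p:(round(float((p[:2]-o)@u)*1000,1),round(float((p[:2]-o)@v)*1000,1))
for n,c,z in(("white",(298,265),.110),("blue front",(408,248),.116),("blue back",(400,104),.116),("headL",(121,228),.066),("headR",(613,177),.066),("tabL",(109,297),.089),("tabR",(617,252),.089)):
    print(n,L(onz("top",T(c),z)))
E
```

```text
white (-41.8, 29.2)
blue front (-40.1, -28.8)
blue back (36.8, -29.9)
headL (-1.1, 132.8)
headR (0.2, -133.7)
tabL (-43.8, 133.6)
tabR (-46.7, -133.6)
```

Measured caps sit within about 3 mm of the cell centres (±40, ±29), the tabs are 43-47 mm behind the posts, and the switch is still off. Now the switch.

```bash
python3 -m handwheel '[[0,-0.6,-3.2,1,0],[0,-0.6,-3.2,1,0],[0,-0.6,-3.2,1,0],[0,-0.6,-3,1,0],[0,0,0,2,0],[0,0,0,2,0],[0,0,0,1.5,0],[0,0,0,0,0]]'; python3 go.py .585 -.046 .103 -1.496; python3 - <<'E'
from h import *
s=cap("scene","s22"); crop(s,190,150,270,230,8,"s22c")
E
```

```text
t: 55.55
tool_pos: [0.574, -0.0454, 0.1017]
eef_rot: [3.136, 0.001, -1.482]
wrist_force: [-0.0, -0.6, 0.9]
grip_width: -0.005
shift cm [ 0.16 -1.09 -0.14] turn 0.014 | pos [ 0.574  -0.0454  0.1017] rpy [ 3.136e+00  1.000e-03 -1.482e+00] q [-0.2   0.2   0.    1.38 -0.   -1.86] F [-0.  -0.6  0.9] w -0.005 t 55.55
```

View pics/s22c.png

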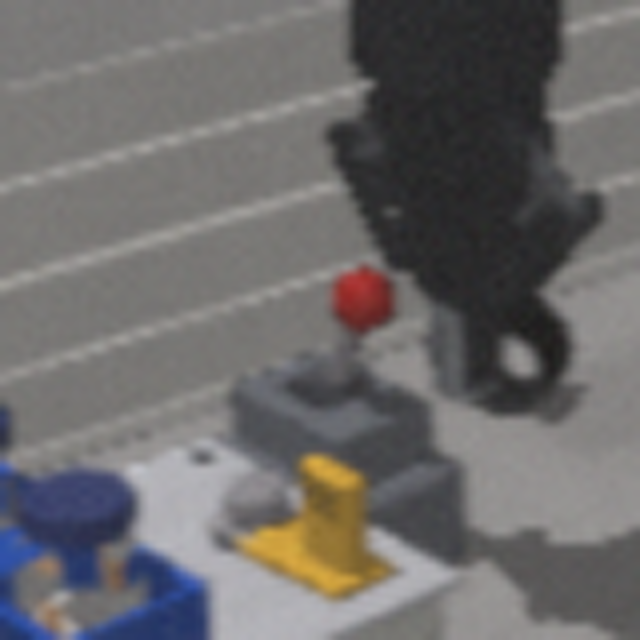

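The closed fingers are directly in front of the ball (crop (363,300)). Pushing towards the back in steps.

```bash
python3 -m handwheel '[[0,0,-1,0,0],[0,0,-1,0,0],[0,0,-1,0,0],[0,0,-1,0,0]]'; python3 -m handwheel '[[0,0,-0.8,0,0],[0,0,-0.8,0,0],[0,0,-0.8,0,0],[0,0,-0.8,0,0]]'; python3 - <<'E'
from h import *
s=cap("scene","s23"); crop(s,190,150,270,230,8,"s23c")
E
```

```text
t: 56.1
tool_pos: [0.6153, -0.043, 0.1032]
eef_rot: [3.138, 0.0, -1.483]
wrist_force: [-3.1, 0.7, 2.3]
grip_width: 0.003
t: 56.6
tool_pos: [0.6475, -0.0401, 0.1028]
eef_rot: [3.139, 0.0, -1.483]
wrist_force: [-2.0, -0.1, 0.6]
grip_width: 0.0
```

View pics/s23c.png

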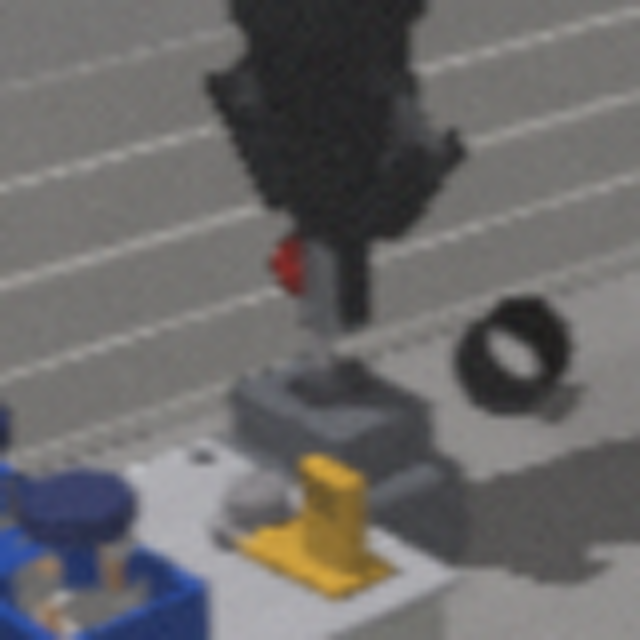

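The lever is moving with the finger. Continuing until the stop shows in the force.

```bash
python3 -m handwheel '[[0,0,-0.5,0,0],[0,0,-0.4,0,0],[0,0,0,0,0]]'; python3 -m handwheel '[[0,0,-0.4,0,0],[0,0,0,0,0]]'; python3 -m handwheel '[[0,0,-0.4,0,0],[0,0,0,0,0]]'
```

```text
t: 57.02
tool_pos: [0.6561, -0.0392, 0.1025]
eef_rot: [3.139, 0.0, -1.483]
wrist_force: [-0.5, -0.4, -0.6]
grip_width: 0.002
t: 57.28
tool_pos: [0.6601, -0.0389, 0.1028]
eef_rot: [3.139, 0.0, -1.483]
wrist_force: [-1.0, -0.2, -1.3]
grip_width: -0.001
t: 57.52
tool_pos: [0.6611, -0.0388, 0.1027]
eef_rot: [3.133, 0.0, -1.483]
wrist_force: [-7.7, -1.1, 3.3]
grip_width: -0.0
```

The force jumped to 7.7 N, which is the end stop. Backing off straight and checking.

```bash
python3 -m handwheel '[[0,0,2,0,0],[0,0,3,0,0],[0,0,3,0,0],[0,0,3,-2,0],[0,0,3,-3,0],[0,2,3,-3,0],[0,4,3,0,0],[0,4,2,0,0]]'; python3 -m handwheel '[[0,4,2,0,0],[0,4,2,0,0],[0,4,0,0,0],[0,4,0,0,0],[0,0,0,0,0]]'; python3 - <<'E'
from h import *
s=cap("scene","s24"); crop(s,110,170,260,280,5,"s24c")
im=cap("top","t24"); crop(im,110,130,310,240,4,"t24c")
a=blobs(im,0,4)[0];b=blobs(s,0,4)[0];print(a,b)
for i in a:
  for j in b:
    p,e=two(i[1],j[1]); print(p.round(4),round(e,4))
E
```

```text
t: 58.52
tool_pos: [0.454, -0.1588, 0.1853]
eef_rot: [-3.14, -0.002, -1.482]
wrist_force: [1.1, -0.4, -0.1]
grip_width: -0.001
t: 59.15
tool_pos: [0.4282, -0.3233, 0.1836]
eef_rot: [3.14, -0.001, -1.486]
wrist_force: [-0.5, 0.1, 1.0]
grip_width: 0.005
[([250, 131, 8, 9, 61], [253.4, 134.8])] [([222, 179, 7, 8, 34], [224.8, 182.3])]
[ 0.6866 -0.04    0.1174] 0.0002
```

View pics/s24c.png

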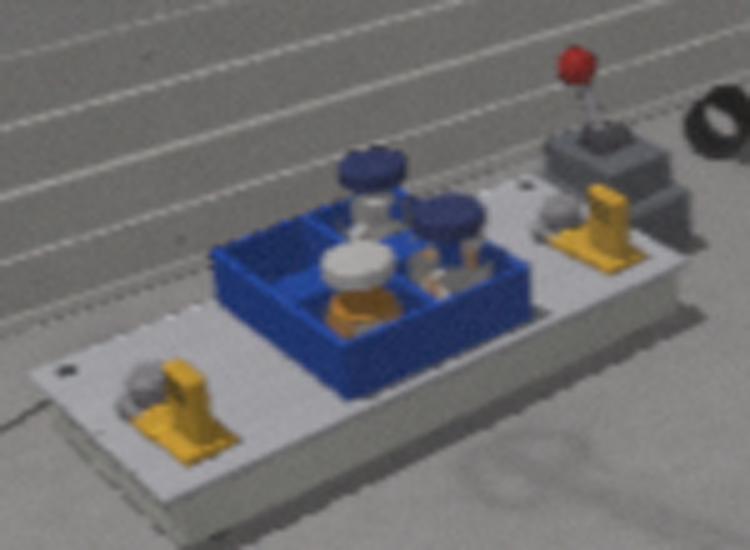

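View pics/t24c.png

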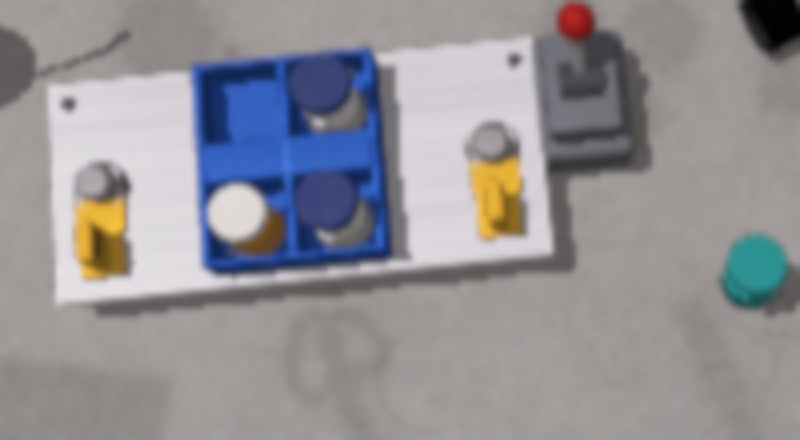

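The ball went from x = 0.638 to 0.687 m at equal height, mirrored about the pivot, so the switch is on at its stop. Clips and jars are unchanged and the arm is clear. Handing in.

```bash
python3 - <<'E'
from plant import arm
print(arm.job_done())
E
```

```text
the job is handed in; nothing more can be done
None
```

The shaker is set up and switched on, and I handed the job in at about 59 s; no verdict is reported.

- **Clips:** Both yellow clips were pushed on until they snapped. Each gave about an 8 N peak, then a drop, then a hard stop. In the last pictures both lie flat, with their tabs 44 and 47 mm behind the post axes (46 mm expected).
- **Jars:** I found three jars on the bench, two blue-capped and one white-capped orange; the fourth was absent. They stand upright in the back right, front right and front left cells. Their caps are within about 3 mm of the cell centres.
- **Switch:** It went over last, until the force jumped to 7.7 N at the end stop. The ball ended at x = 0.687 m, from 0.638 m. I estimate the switch at about 0.92 rad; I could not read the joint directly.
- **Other things on the bench:** The tape, pipe and look-alikes were not touched. The arm ended clear of everything.

**One check disagreed:** Partway through, the last wrist joint hit its limit during a sideways move and left the tool tilted by about 0.035 rad. I seated the second clip with that tilt and levelled the tool before handling the jars. The final pictures show the clip flat on the deck.

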